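# Shut the bur block away in its slide-top box

### The arm

A 7-joint arm with a two-finger parallel gripper is mounted at the origin on the work surface. World frame = base frame: x ahead of the robot, y to its left, z up, the work surface at z = 0. Lengths are in mm, angles in rad, forces in N, time in s.
With the tool pointing down it reaches from about 425 to 950 mm from the base axis. Payload 4.7 kg.
Tool frame: the origin (TCP) lies at the very end of the fingers, on their centre line; the grasp point (between the pads) lies 19 mm behind it (arm.hold_point_z is the distance from the TCP to the grasp point, in mm); z points along the fingers, x is the direction in which the jaws open and shut, and the axes are right-handed (so a half turn about z gives the same grasp; the last joint's range is limited). The gripper opens to 87 mm and grips with 3 to 60 N. Pads are 19 mm wide; open, the fingers measure 117 mm over their backs; the gripper's body (75 mm by 190 mm) begins 51 mm behind the grasp point.
Start: joints at [-1.294, 0.469, -0.049, 1.532, 0.024, 1.141, -0.082], TCP at [203.172, 643.716, 222.573] pointing down, gripper open.
Joint ranges: [-2.59, 2.59], [-0.33, 1.99], [-1.39, 1.29], [0.1, 2.45], [-1.04, 4.18], [0.21, 1.99], [-2.66, 2.66]. Speed limits (rad/s): [2.57, 2.57, 3.14, 3.14, 3.14, 3.14, 3.14].

### API

Orientations are given as a unit quaternion [x, y, z, w].
In Python, from cell import sensors, vision, workorder, arm gives the robot as it stands.
- The arm moves only by the shell command python3 -m pendant 'ROWS' [OPENING] [FORCE]. ROWS is JSON, a list of rows, each a list of 2 entries, a list of its own where there are three numbers: the shift along the tool's x, y, z scaled (see below), then the turn, a rotation vector about the tool's x, y, z scaled (see below). A call has 1 to 10 rows; each row is the pose to reach, as a shift and turn from the pose measured when the call began, along the tool's axes at that moment; what a row does not reach only later rows make up. The controller multiplies each number of a shift by 0.15 m and each number of a turn by 2 rad. A row lasts 1/10 s, in which the tool goes at most 50 mm and 8.59 degrees, less where a joint would pass 70% of its speed; a pose out of reach is approached as far as the arm can. A call with a number of a shift or a turn outside -1 to 1 is refused whole. A call with a gripper value outside its range is refused whole. OPENING is the opening, from 0 (shut) to 1 (fully open), set as the call begins (- or left out, the last holds). The fingers move at their own pace and stop on an object; FORCE is the grip in N (left out, the last holds). Time passes only in rows, so rows that repeat a pose let the fingers close. It gives the time, the measured TCP pose, the force and the opening at its end, in the units of the state.
- sensors.sense(): the state, without advancing time (a new reading comes with each control period).
- vision.capture(name): name is "scene" or "top" or "wrist"; returns a dict with "image" (384x512x3 uint8, blue, green, red), "fx", "fy", "cx", "cy" (pixels), "dist_coeffs" ([k1, k2, p1, p2, k3] as OpenCV has them; the pictures are not rectified), "camera_from_world" (4x4, takes a point from world to camera coordinates); the wrist camera has in their place "T_tool_cam" (4x4, takes a point from camera to tool coordinates, whose origin is the TCP and whose axes are the tool frame's). Camera axes: x right, y up, looking along -z (the intrinsics and any distortion apply to the point x, -y, -z); pixel columns grow to the right and rows downward; lengths in mm; the calibration is good to about 2 mm. A picture is of the moment at which its call begins: read the wrist's pose just before it. There is no depth.
- workorder.hand_in(): hands the job in, once; it reports no verdict.
The state is a dict: "time_s": time; "joint_positions": joint angles; "joint_velocities": joint speeds; "joint_torque": joint torques, N m; "tcp_pos": TCP position; "tool_rot": TCP orientation; "contact_force": force on the tool from outside, world axes, zero at the start; "wrist_torque": the same for the moment, N m; "grip_width": finger opening in mm.
Only numpy, scipy, OpenCV 4.12 (cv2) and the standard library are available. Lean on these libraries where they do the work, as an engineer would, in place of code of your own. Each camera call takes 0.05 s, during which the arm holds its last target.

### The job

Put the bar-shaped bur block back into the open slide-top box, standing on the floor of the box with its burs upward, and let go of it. Then slide the lid shut along its channel, force its front lip over the sprung ridge and bring it fully home against the end wall, without ramming it and without disturbing the other things on the bench.

Things in the scene. Friction and masses are not known exactly. Their poses are not given: they have to be found in the camera images.
- box: Grey plastic box held to the bench by suction feet; it cannot move. 176 x 130 mm, 55.5 mm high, floor 5 mm thick, side walls 10 mm, inside 110 mm wide. +x is the lid's closing direction. Origin on the bench, midway across; along x it runs from -85 mm (outside of the low wall, 44 mm high, over which the lid slides out) to +91 mm (outside of the end wall)
- channel (a point): Point on the box at the end of the ledge on its +y side (box x = 85, y = 57, z = 44 mm). Each side wall has a channel for the lid's edges: below, a ledge at 44 mm above the bench; above, an overhanging lip from 51.5 to 55.5 mm. The gap between the two lips, open from above, is 110 mm
- ridge_top (a point): Middle of the ridge's crest at rest: a sprung catch 36 mm long across the box at box x = 75 mm, 3.5 mm above the ledge (47.5 mm above the bench), sloped towards the lid, upright towards the end wall, over a shelf (x = 66 to 85, top at 43 mm). The lid's lip meets it 7 to 10 mm before home; the push along the channel rises to 13 to 22 N and falls suddenly as the lip springs over, 2 mm before home
- end_wall: The far wall of the box, 6 mm thick and 55.5 mm high, against which the lid's front edge stops; press the lid against it with less than 30 N. Its origin and axes are those of the box; its inner face is at x = 85 mm
- lid: White plastic lid 170 x 119 x 6 mm, about 0.15 kg, loose, its long edges in the box's channels with 1.5 mm of play. Origin at the centre of its underside, axes as the box's. Fully home, its origin is at x = 0, z = 44 mm in the box's frame and its rear edge is flush with the outside of the low wall. It starts 105 to 125 mm short of that, drawn out over the low wall
- slot (a point): Middle of the slot near the lid's front edge, on its underside: 9 mm long (lid x = 68.5 to 77.5 mm) and 44 mm wide, open through the lid. The ridge springs up into it when the lid is home. The 7.5 mm lip ahead of it is bevelled underneath
- rib (a point): Middle of the top of the lid's finger rib, a bar 9 mm thick (along the sliding direction), 60 mm across and 14 mm high on top of the lid, 62 mm behind the lid's centre; the rib's top is 20 mm above the lid's underside. It can be pushed from behind or pinched from above
- bay (a point): Point on the floor of the box (5 mm above the bench), x = 22 mm in the box's frame, midway across: middle of the part of the box that is open at the start, between the drawn-back lid's front edge and the shelf under the ridge
- bur_block: Plain aluminium bar 56 x 26 x 18 mm, about 0.1 kg, with a single row of seven small burs standing on it up to 36 mm above its underside. Origin at the centre of its underside, x along its 56 mm length, z up. It stands on the bench to the robot's right of the box, among a round polisher stand and a small plaster cast
- polisher_stand: Round aluminium stand 48 mm across, 16 mm high, with six rubber polishers up to 35 mm; origin at the centre of its underside. To be left alone
- quadrant_cast: Small oblong plaster cast with a row of teeth, 44 x 24 x 35 mm; origin at the centre of its underside. To be left alone
- full_cast: Plaster cast of a whole dental arch, about 60 x 64 x 35 mm, left of the box; to be left alone
- wax_knife: Wax knife with a dark wooden handle, about 175 mm long and 10 mm high, lying beyond the box; to be left alone
- dappen_dish: Small glass bowl, 44 mm across and 28 mm high, beyond the bur block; to be left alone
Not all that is in view belongs to the job. Of the things like the lid, leave any that is black; of the rest the larger one is meant. What is shaped like the bur_block but blue is not meant.

How it is judged (in metres and radians):
On the way, in this order (a step that is already met when the one before it is completed fails the run):
1. the bur block stands upright on the floor of the box, inside it, let go (x of bur_block in the frame of box between -0.06 and 0.075 m and y of bur_block in the frame of box between -0.05 and 0.05 m and z of bur_block in the frame of box below 0.008 m and angle between bur_block's own z axis and vertical below 0.12 rad and contact force between the fingers and bur_block below 0.05 N), for 0.2 s.
2. the lid has been slid home: front edge within 1.7 mm of the end wall, in its channels (x of lid in the frame of box above -0.0017 m and z of lid in the frame of box between 0.042 and 0.047 m), for 0.2 s.
At the end, for the whole second after the job is handed in: The lid lies in its channels with its front edge within 1.7 mm of the end wall, the ridge up in its slot; the bur block stands upright (within 7 degrees) on the floor inside the box; both are at rest and released (all of step 2 and x of lid in the frame of box below 0.002 m and x of bur_block in the frame of box between -0.06 and 0.075 m and y of bur_block in the frame of box between -0.05 and 0.05 m and z of bur_block in the frame of box below 0.008 m and angle between bur_block's own z axis and vertical below 0.12 rad and linear speed of each of lid, bur_block below 0.01 m/s); the robot touches nothing.
It fails at once if the lid is rammed against the end wall (more than 30 N) (contact force between lid and end_wall above 30 N).
It fails at once if another loose thing on the bench (polisher stand, either cast, wax knife, dish) is moved more than 15 mm (distance of any of polisher_stand, quadrant_cast, full_cast, wax_knife, dappen_dish from where it was at the start of the episode above 0.015 m).
It also fails if it takes over 61 s, if anything falls off the work surface, if the arm or the gripper's body presses on something with over 40 N, if the wrist force passes 120 N, or if a joint passes its speed limit or range.

## Working session

There is one attempt and no reset: what is moved stays moved. The work goes in short steps, Python scripts to look and compute and a shell command to move; the robot and the scene stay as the last step left them, time stands still between calls to the robot, and variables do not carry over. Pictures are saved under pics/ and viewed, and the job is handed in when it is done.

```bash
ls; mkdir -p pics; python3 - <<'E'
from cell import sensors, vision, workorder, arm
import cv2
s=sensors.sense()
for k,v in s.items(): print(k,v)
print([a for a in dir(arm) if a[0]!='_'], arm.hold_point_z)
for n in ("scene","top","wrist"):
    c=vision.capture(n); cv2.imwrite(f"pics/a_{n}.png",c["image"])
    print(n,{k:v for k,v in c.items() if k!="image"})
E
```

```text
pics
time_s 0.0
joint_positions [-1.29387243  0.46944496 -0.04856342  1.53370363  0.02411189  1.14099738
 -0.08228579]
joint_velocities [-0.00133013 -0.00038908  0.00096379 -0.00163674 -0.00102625  0.00066468
 -0.00195926]
joint_torque [-1.17070686e-03 -5.07981312e+01 -8.09877017e-02 -2.36151087e+01
 -6.13299175e-02  3.81766458e-02  1.80616425e-04]
tcp_pos [203.05810318 643.09784495 221.49286282]
tool_rot [ 8.06553114e-01  5.91160813e-01 -7.63544156e-04  6.20242405e-04]
contact_force [ 0.5722163  -0.07243731  1.00616245]
wrist_torque [-0.01948632  0.02170534 -0.00581596]
grip_width 87.12630968289436
['Unreachable', 'hold_point_z'] 18.700000000000003
scene {'fx': 442.67150797736133, 'fy': 442.67150797736133, 'cx': 254.9059280270791, 'cy': 191.38006217218498, 'dist_coeffs': array([-0.15783097,  0.        ,  0.        ,  0.        ,  0.        ]), 'camera_from_world': array([[ 7.22216773e-01,  6.91659846e-01, -3.09694611e-03,
        -3.99218824e+02],
       [-5.20668552e-01,  5.46607787e-01,  6.55838537e-01,
         2.30906482e+02],
       [ 4.55309996e-01, -4.72045109e-01,  7.5489484
[... 522 characters left out ...]
6e-01, -7.84222163e-03,  9.91524603e-01,
        -1.15671228e+03],
       [ 0.00000000e+00,  0.00000000e+00,  0.00000000e+00,
         1.00000000e+00]])}
wrist {'fx': 270.6295984610936, 'fy': 270.6295984610936, 'cx': 250.80308932004604, 'cy': 190.919194696857, 'dist_coeffs': array([0.01102069, 0.        , 0.        , 0.        , 0.        ]), 'T_tool_cam': array([[ 9.99999294e-01, -3.56332853e-04, -1.13356567e-03,
         2.05140777e-01],
       [-6.68303103e-04, -9.57453973e-01, -2.88585243e-01,
        -7.99178801e+01],
       [-9.82504555e-04,  2.88585797e-01, -9.57453535e-01,
        -1.61694065e+02],
       [ 0.00000000e+00,  0.00000000e+00,  0.00000000e+00,
         1.00000000e+00]])}
```

View pics/a_top.png

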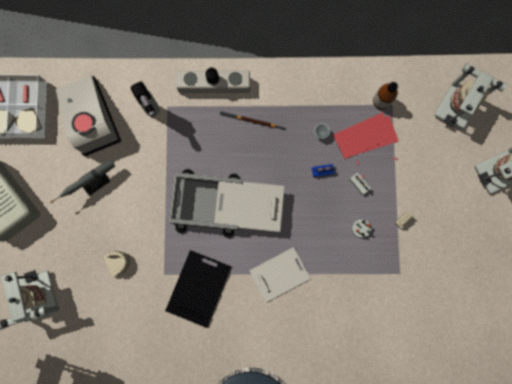

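View pics/a_scene.png

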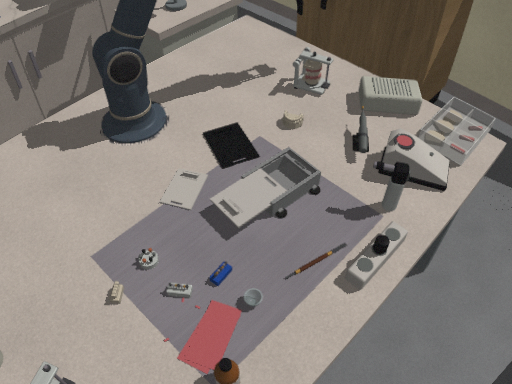

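View pics/a_wrist.png

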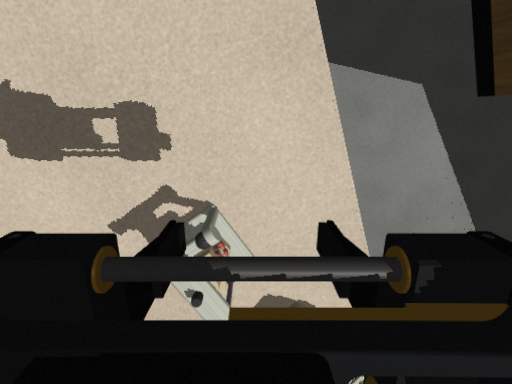

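The top view shows the box at about (175–285, 175–235). The lid is drawn out to the right (world -y) and its rib is near (276,207). The bur block is at (361,183), the blue decoy at (323,171), the polisher stand at (362,229) and the quadrant cast at (404,220). Next I'll enlarge these areas.

```bash
python3 - <<'E'
import cv2
t=cv2.imread("pics/a_top.png"); s=cv2.imread("pics/a_scene.png")
def crop(im,x0,x1,y0,y1,k,n): cv2.imwrite(n,cv2.resize(im[y0:y1,x0:x1],None,fx=k,fy=k,interpolation=cv2.INTER_CUBIC))
crop(t,160,300,160,250,5.7,"pics/b_box.png")
crop(t,300,420,120,245,4.8,"pics/b_bur.png")
crop(s,100,250,235,315,5.3,"pics/b_sbur.png")
E
```

```text
(no output)
```

View pics/b_box.png

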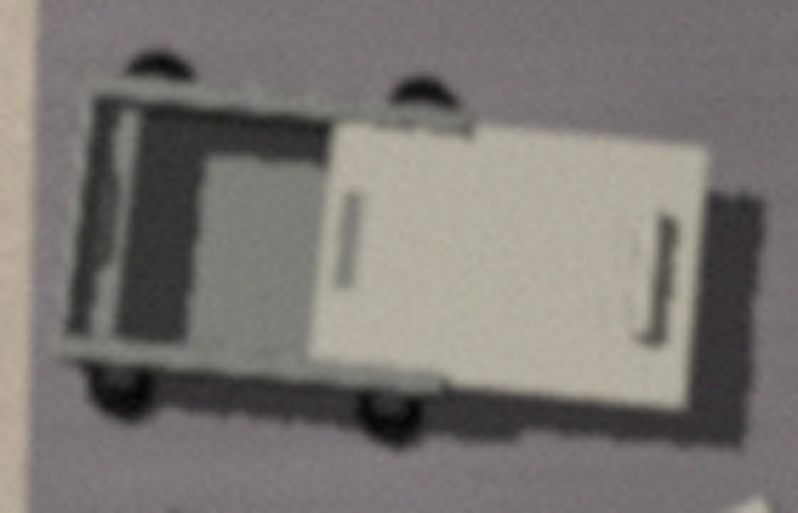

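View pics/b_bur.png

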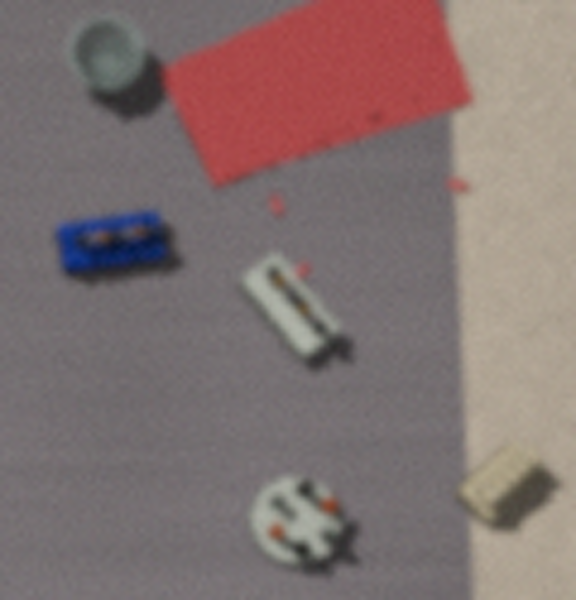

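View pics/b_sbur.png

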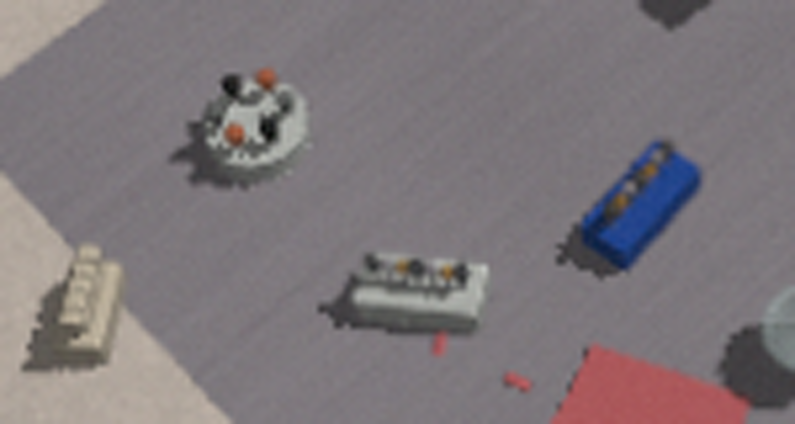

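```bash
cat > h.py <<'E'
import numpy as np, cv2
from scipy.spatial.transform import Rotation as R
def K(c): return np.array([[c['fx'],0,c['cx']],[0,c['fy'],c['cy']],[0,0,1]])
def pose(c,st=None):
    if 'camera_from_world' in c: return c['camera_from_world']
    T=np.eye(4); T[:3,:3]=R.from_quat(st['tool_rot']).as_matrix(); T[:3,3]=st['tcp_pos']
    return np.linalg.inv(T@c['T_tool_cam'])
def bp(c,px,z,st=None):
    u=cv2.undistortPoints(np.array(px,float).reshape(-1,1,2),K(c),c['dist_coeffs']).reshape(-1,2)
    M=pose(c,st); Ro=M[:3,:3]; o=-Ro.T@M[:3,3]
    d=np.c_[u[:,0],-u[:,1],-np.ones(len(u))]@Ro
    s=(z-o[2])/d[:,2]
    return o+s[:,None]*d
def proj(c,P,st=None):
    M=pose(c,st); q=np.atleast_2d(P)@M[:3,:3].T+M[:3,3]
    q=q*[1,-1,-1]
    return cv2.projectPoints(q,np.zeros(3),np.zeros(3),K(c),c['dist_coeffs'])[0].reshape(-1,2)
E
python3 - <<'E'
from h import *
from cell import vision
t=vision.capture("top"); s=vision.capture("scene")
f=lambda L,k,o: np.array(L)/k+np.array(o)
np.set_printoptions(suppress=True,precision=1)
lid=bp(t,f([(335,125),(710,148),(685,408),(311,358)],5.7,(160,160)),50)
print("lid",lid,np.linalg.norm(np.diff(lid,axis=0),axis=1),lid.mean(0))
rib=bp(t,f([(672,215),(655,345)],5.7,(160,160)),64);print("rib",rib,rib.mean(0))
e=bp(t,f([(92,85),(62,357),(470,118),(442,388)],5.7,(160,160)),55.5);print("endwall",e)
b=bp(t,f([(245,280),(278,253),(345,335),(312,362)],4.8,(300,120)),18)
print("bur",b,np.linalg.norm(np.diff(b,axis=0),axis=1),b.mean(0))
b=bp(s,f([(372,252),(490,262),(478,312),(352,302)],5.3,(100,235)),18)
print("burS",b,np.linalg.norm(np.diff(b,axis=0),axis=1),b.mean(0))
print("pol",bp(t,f([(293,518)],4.8,(300,120)),16),"quad",bp(t,f([(502,485)],4.8,(300,120)),30),"blue",bp(t,f([(113,242)],4.8,(300,120)),18))
E
```

```text
lid [[587.3  81.5  50. ]
 [575.8 -89.2  50. ]
 [457.7 -76.4  50. ]
 [480.9  91.8  50. ]] [171.2 118.9 169.8] [525.4   1.9  50. ]
rib [[543.2 -70.9  64. ]
 [484.9 -62.6  64. ]] [514.1 -66.7  64. ]
endwall [[605.3 191.6  55.5]
 [481.5 202.9  55.5]
 [589.3  19.8  55.5]
 [466.7  32.5  55.5]]
bur [[ 600.5 -268.1   18. ]
 [ 615.6 -286.8   18. ]
 [ 569.4 -321.8   18. ]
 [ 554.4 -303.3   18. ]] [24.  58.  23.8] [ 585. -295.   18.]
burS [[ 563.3 -296.9   18. ]
 [ 604.5 -263.6   18. ]
 [ 619.2 -283.5   18. ]
 [ 576.2 -319.    18. ]] [53.  24.8 55.7] [ 590.8 -290.8   18. ]
pol [[ 468.7 -290.3   16. ]] quad [[ 485.2 -399.2   30. ]] blue [[ 622.4 -195.9   18. ]]
```

```bash
cat >> h.py <<'E'
def go(st,target,ang=None,down=True):
    """print scaled shift & turn to get to target TCP with tool x at ang deg (tool down)"""
    Rc=R.from_quat(st['tool_rot']); p=np.array(st['tcp_pos'])
    sh=Rc.inv().apply(np.array(target)-p)/150
    a=np.radians(ang); X=np.array([np.cos(a),np.sin(a),0]);Z=np.array([0,0,-1.]);Y=np.cross(Z,X)
    tr=(Rc.inv()*R.from_matrix(np.c_[X,Y,Z])).as_rotvec()/2
    xa=Rc.as_matrix()[:,0]
    print("t%.2f tcp"%st['time_s'],np.round(p,1),"xang %.2f"%np.degrees(np.arctan2(xa[1],xa[0])),"F",np.round(st['contact_force'],1),"grip %.1f"%st['grip_width'])
    m=max(1,abs(sh).max())
    print(" shift",np.round(sh,4),"clipped",np.round(sh/m,3)," turn",np.round(tr,4),"dist",round(150*np.linalg.norm(sh),1))
E
python3 - <<'E'
from h import *; from cell import sensors
go(sensors.sense(),(500,300,220),20)
E
```

```text
t0.25 tcp [203.1 643.4 222. ] xang 72.48 F [0.4 0.7 0.6] grip 87.4
 shift [-1.5877  2.5767  0.0152] clipped [-0.616  1.     0.006]  turn [2.00e-04 4.00e-04 4.58e-01] dist 454.0
```

```bash
python3 -m pendant '[[[-0.2,0.33,0],[0,0,0.07]],[[-0.4,0.66,0],[0,0,0.14]],[[-0.6,1,0],[0,0,0.21]],[[-0.6,1,0],[0,0,0.21]]]' 0.8; python3 - <<'E'
from h import *; from cell import sensors
go(sensors.sense(),(520,250,220),10)
E
```

```text
time_s: 0.65
tcp_pos: [323.2, 508.1, 222.3]
tool_rot: [0.914, 0.406, 0.0, 0.002]
contact_force: [-0.4, 0.2, 0.3]
grip_width: 71.1
t0.65 tcp [323.2 508.1 222.3] xang 47.93 F [-0.4  0.2  0.3] grip 71.1
 shift [-0.3986  2.1269  0.0224] clipped [-0.187  1.     0.011]  turn [ 1.70e-03 -1.00e-04  3.31e-01] dist 324.6
```

```bash
python3 -m pendant '[[[-0.06,0.33,0],[0,0,0.07]],[[-0.12,0.66,0],[0,0,0.14]],[[-0.19,1,0],[0,0,0.21]],[[-0.19,1,0],[0,0,0.21]]]' ; python3 - <<'E'
from h import *; from cell import sensors
go(sensors.sense(),(560,100,220),-10)
E
```

```text
time_s: 1.05
tcp_pos: [420.3, 379.8, 223.2]
tool_rot: [0.98, 0.201, 0.002, 0.003]
contact_force: [0.4, 0.1, 0.0]
grip_width: 69.7
t1.05 tcp [420.3 379.8 223.2] xang 23.15 F [0.4 0.1 0. ] grip 69.7
 shift [0.1229 2.0808 0.0359] clipped [0.059 1.    0.017]  turn [ 0.0031 -0.0019  0.2893] dist 312.7
```

```bash
python3 -m pendant '[[[0.02,0.33,-0.05],[0,0,0.07]],[[0.04,0.66,-0.1],[0,0,0.14]],[[0.05,1,-0.2],[0,0,0.21]],[[0.05,1,-0.2],[0,0,0.24]]]' ; python3 - <<'E'
from h import *; from cell import sensors
go(sensors.sense(),(560,90,270),-5)
E
```

```text
time_s: 1.45
tcp_pos: [489.3, 238.9, 256.1]
tool_rot: [0.999, -0.044, 0.004, 0.003]
contact_force: [0.3, 0.9, -0.3]
grip_width: 69.5
t1.45 tcp [489.3 238.9 256.1] xang -5.06 F [ 0.3  0.9 -0.3] grip 69.5
 shift [ 0.5576  0.9481 -0.0826] clipped [ 0.558  0.948 -0.083]  turn [ 0.0028 -0.0042 -0.0005] dist 165.4
```

```bash
python3 -m pendant '[[[0.1,0.33,-0.03],[0,0,0]],[[0.2,0.6,-0.1],[0.003,-0.004,0]],[[0.28,0.9,-0.1],[0.003,-0.004,0]],[[0.28,0.95,-0.1],[0.003,-0.004,0]],[[0.28,0.95,-0.1],[0.003,-0.004,0]]]' ; python3 - <<'E'
from h import *; from cell import sensors,vision
s=sensors.sense(); c=vision.capture("wrist")
import json; np.save("w1.npy",np.r_[s['tcp_pos'],s['tool_rot']])
cv2.imwrite("pics/w1.png",cv2.resize(c["image"],None,fx=1.56,fy=1.56,interpolation=cv2.INTER_CUBIC)); cv2.imwrite("pics/w1raw.png",c["image"])
go(s,(560,90,270),-5)
E
```

```text
time_s: 1.95
tcp_pos: [518.5, 91.7, 272.5]
tool_rot: [0.999, -0.046, 0.0, -0.0]
contact_force: [-0.0, -0.4, -0.8]
grip_width: 69.4
t1.95 tcp [518.5  91.7 272.5] xang -5.26 F [-0.  -0.4 -0.8] grip 69.4
 shift [ 0.2766 -0.0138  0.0165] clipped [ 0.277 -0.014  0.017]  turn [-0.0004 -0.0003 -0.0023] dist 41.6
```

View pics/w1.png

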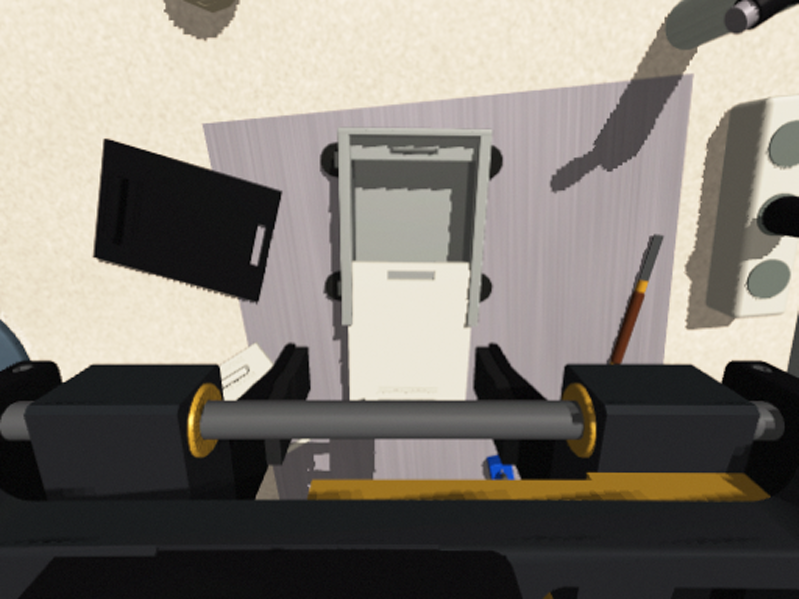

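The wrist view shows the box squarely: end wall along row 129 (columns 338–491), lid front edge at row 262, slot at (411,275). I'll enlarge it for exact corners.

```bash
python3 - <<'E'
import cv2
t=cv2.imread("pics/w1raw.png")
cv2.imwrite("pics/w1c.png",cv2.resize(t[76:216,206:326],None,fx=4.2,fy=4.2,interpolation=cv2.INTER_CUBIC))
E
```

```text
(no output)
```

View pics/w1c.png

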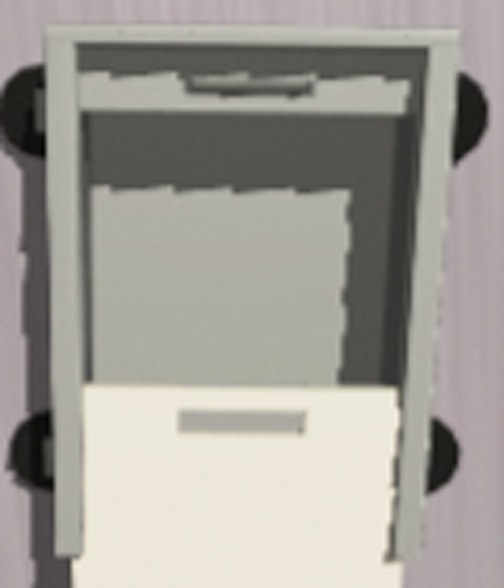

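```bash
python3 - <<'E'
from h import *
from cell import vision
np.set_printoptions(suppress=True,precision=2)
c=vision.capture("wrist"); v=np.load("w1.npy"); st=dict(tcp_pos=v[:3],tool_rot=v[3:])
f=lambda L: np.array(L)/4.2+np.array([206,76])-0.4*0
o=bp(c,f([(45,28),(461,30),(55,556),(420,560)]),55.5,st); print(o)
lip=bp(c,f([(78,44),(429,46),(80,553),(399,555)]),55.5,st); print("inner",lip)
for a,b in((0,1),(0,2),(1,3)): print(np.linalg.norm(o[a]-o[b]), np.linalg.norm(lip[a]-lip[b]))
l=bp(c,f([(82,387),(398,387)]),50,st); sl=bp(c,f([(178,410),(306,410),(306,434),(178,434)]),50,st); print("lidfront",l,"slot",sl.mean(0))
d=(o[0]-o[2]+o[1]-o[3]); a=np.degrees(np.arctan2(d[1],d[0])); e=o[0]-o[1]; a2=np.degrees(np.arctan2(e[1],e[0])); print("angles",a,a2-90, )
x=np.array([np.cos(np.radians(a2-90)),np.sin(np.radians(a2-90)),0])
cen=(o[0]+o[1])/2-91*x; print("box origin A",cen, "B",(o[2]+o[3])/2+85*x)
print("origin from inner",(lip[0]+lip[1])/2-85*x)
print("lid offset by slot",(sl.mean(0)-cen)@x-73,"by front",(l.mean(0)-cen)@x-85)
E
```

```text
[[484.4  208.62  55.5 ]
 [612.8  196.26  55.5 ]
 [465.71  35.3   55.5 ]
 [594.54  22.    55.5 ]]
inner [[494.03 203.11  55.5 ]
 [602.79 192.54  55.5 ]
 [474.67  35.62  55.5 ]
 [587.19  24.56  55.5 ]]
128.99566225445898 109.27516750835392
174.3243776359984 168.60407397369966
175.21906068598508 168.70214821097954
lidfront [[481.81  93.95  50.  ]
 [590.08  84.03  50.  ]] slot [535.68  76.58  50.  ]
angles 83.93360978230696 84.49982936886198
box origin A [539.87 111.86  55.5 ] B [538.27 113.26  55.5 ]
origin from inner [540.26 113.22  55.5 ]
lid offset by slot -108.52414694806174 by front -108.14485757059565
```

```bash
python3 -m pendant '[[[0.1,0.33,0],[0,0,0.07]],[[0.2,0.66,0],[0,0,0.14]],[[0.25,1,0],[0,0,0.2]],[[0.25,1,0],[0,0,0.2]]]' ; python3 - <<'E'
from h import *; from cell import sensors
go(sensors.sense(),(588,-293,190),-51.5)
E
```

```text
time_s: 2.45
tcp_pos: [542.6, -62.8, 272.1]
tool_rot: [0.97, -0.245, 0.0, 0.001]
contact_force: [0.2, 0.5, 0.1]
grip_width: 69.3
t2.45 tcp [542.6 -62.8 272.1] xang -28.32 F [0.2 0.5 0.1] grip 69.3
 shift [0.9941 1.2063 0.5508] clipped [0.824 1.    0.457]  turn [ 0.0008 -0.0009  0.2022] dist 248.6
```

```bash
python3 -m pendant '[[[0.25,0.3,0.1],[0,0,0.07]],[[0.5,0.6,0.2],[0,0,0.14]],[[0.75,0.9,0.3],[0,0,0.2]],[[0.82,1,0.4],[0,0,0.2]],[[0.82,1,0.45],[0,0,0.2]]]' ; python3 - <<'E'
from h import *; from cell import sensors
go(sensors.sense(),(588,-293,190),-51.5)
E
```

```text
time_s: 2.95
tcp_pos: [579.3, -256.8, 203.0]
tool_rot: [0.901, -0.434, 0.0, 0.003]
contact_force: [-0.2, -0.0, 0.8]
grip_width: 69.5
t2.95 tcp [ 579.3 -256.8  203. ] xang -51.41 F [-0.2 -0.   0.8] grip 69.5
 shift [0.2245 0.1048 0.0875] clipped [0.225 0.105 0.088]  turn [ 0.0025 -0.0014  0.0007] dist 39.4
```

```bash
python3 -m pendant '[[[0.22,0.1,0.08],[0.002,-0.001,0]],[[0.22,0.1,0.08],[0.002,-0.001,0]],[[0.22,0.1,0.08],[0.002,-0.001,0]]]' ; python3 - <<'E'
from h import *; from cell import sensors,vision
s=sensors.sense(); c=vision.capture("wrist")
np.save("w2.npy",np.r_[s['tcp_pos'],s['tool_rot']])
cv2.imwrite("pics/w2.png",cv2.resize(c["image"][100:300,130:380],None,fx=3,fy=3,interpolation=cv2.INTER_CUBIC))
go(s,(588,-293,190),-51.5)
E
```

```text
time_s: 3.25
tcp_pos: [588.9, -289.9, 189.9]
tool_rot: [0.902, -0.433, -0.001, 0.0]
contact_force: [-0.1, 1.0, 0.5]
grip_width: 69.3
t3.25 tcp [ 588.9 -289.9  189.9] xang -51.28 F [-0.1  1.   0.5] grip 69.3
 shift [ 0.0126  0.0176 -0.0004] clipped [ 0.013  0.018 -0.   ]  turn [0.0006 0.0008 0.0019] dist 3.3
```

View pics/w2.png

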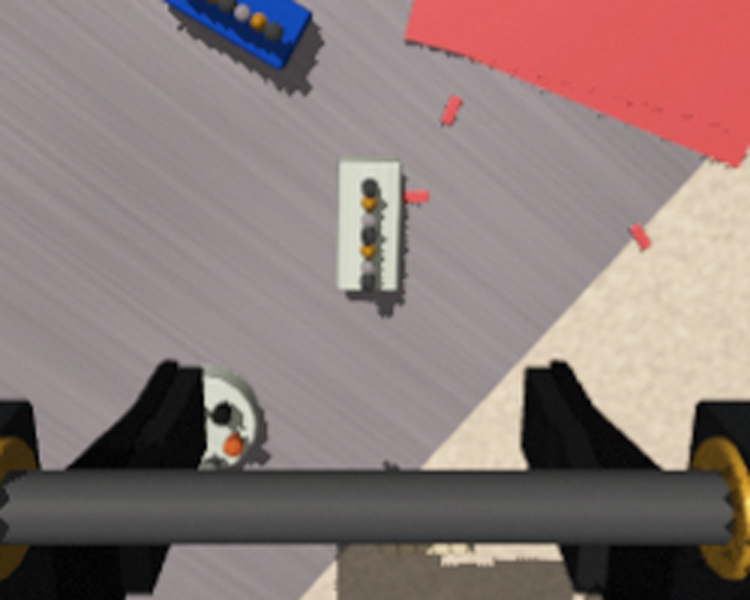

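The bur block is nearly aligned with the jaws. Its top face has corners at (338,160), (400,160), (401,291) and (338,290) in this crop.

```bash
python3 - <<'E'
from h import *
from cell import vision,sensors
np.set_printoptions(suppress=True,precision=2)
c=vision.capture("wrist"); v=np.load("w2.npy"); st=dict(tcp_pos=v[:3],tool_rot=v[3:])
o=bp(c,np.array([(338,160),(401,160),(401,291),(338,290)])/3+[130,100],18,st)
print(o,o.mean(0),np.linalg.norm(np.diff(o,axis=0),axis=1)); d=o[0]-o[3]+o[1]-o[2]; print("long ang",np.degrees(np.arctan2(d[1],d[0])))
a=np.degrees(np.arctan2(d[1],d[0]))-90
s=sensors.sense()
go(s,[*o.mean(0)[:2],60],a); go(s,[*o.mean(0)[:2],4],a)
p=bp(c,np.array([(215,415)])/3+[130,100],16,st); print("polisher",p)
E
```

```text
[[ 603.27 -264.2    18.  ]
 [ 619.51 -284.42   18.  ]
 [ 575.76 -320.55   18.  ]
 [ 559.06 -299.05   18.  ]] [ 589.4  -292.06   18.  ] [25.94 56.74 27.22]
long ang 38.90466596016915
t3.35 tcp [ 589.3 -289.   191. ] xang -51.18 F [ 0.6  0.3 -0.7] grip 69.5
 shift [0.02 0.01 0.87] clipped [0.02 0.01 0.87]  turn [-0.  0. -0.] dist 131.0
t3.35 tcp [ 589.3 -289.   191. ] xang -51.18 F [ 0.6  0.3 -0.7] grip 69.5
 shift [0.02 0.01 1.25] clipped [0.01 0.01 1.  ]  turn [-0.  0. -0.] dist 187.0
polisher [[ 476.36 -292.81   16.  ]]
```

```bash
python3 -m pendant '[[[0.01,0.01,0.3],[0,0,0]],[[0.017,0.01,0.6],[0,0,0]],[[0.017,0.012,0.87],[0,0,0]],[[0.017,0.012,0.95],[0,0,0]],[[0.017,0.012,0.95],[0,0,0]],[[0.017,0.012,0.95],[0,0,0]]]' 0.6 ; python3 - <<'E'
from h import *; from cell import sensors
go(sensors.sense(),(589.4,-292.1,3),-51.1)
E
```

```text
time_s: 3.95
tcp_pos: [591.1, -292.1, 50.6]
tool_rot: [0.902, -0.432, 0.002, -0.0]
contact_force: [-0.3, -0.1, 1.2]
grip_width: 52.4
t3.95 tcp [ 591.1 -292.1   50.6] xang -51.13 F [-0.3 -0.1  1.2] grip 52.4
 shift [-0.0081  0.0095  0.3174] clipped [-0.008  0.009  0.317]  turn [-0.001  -0.0012 -0.0002] dist 47.6
```

```bash
python3 -m pendant '[[[-0.004,0.005,0.12],[0,0,0]],[[-0.008,0.008,0.22],[-0.001,-0.001,0]],[[-0.008,0.008,0.29],[-0.001,-0.001,0]],[[-0.008,0.008,0.31],[-0.001,-0.001,0]],[[-0.008,0.008,0.31],[-0.001,-0.001,0]]]'; python3 - <<'E'
from h import *; from cell import sensors
go(sensors.sense(),(589.4,-292.1,3),-51.1)
E
```

```text
time_s: 4.45
tcp_pos: [589.1, -291.9, 3.2]
tool_rot: [0.902, -0.432, -0.001, 0.0]
contact_force: [-0.6, -0.2, 0.5]
grip_width: 52.2
t4.45 tcp [ 589.1 -291.9    3.2] xang -51.13 F [-0.6 -0.2  0.5] grip 52.2
 shift [ 0.0025 -0.0004  0.0016] clipped [ 0.002 -0.     0.002]  turn [ 0.0004  0.0004 -0.0003] dist 0.4
```

```bash
python3 -m pendant '[[[0,0,0],[0,0,0]],[[0,0,0],[0,0,0]],[[0,0,0],[0,0,0]],[[0,0,0],[0,0,0]],[[0,0,0],[0,0,0]],[[0,0,0],[0,0,0]]]' 0.2 20; python3 -m pendant '[[[0,0,-0.05],[0,0,0]],[[0,0,-0.1],[0,0,0]],[[0,0,-0.2],[0,0,0]],[[0,0,-0.2],[0,0,0]]]' 
```

```text
time_s: 5.05
tcp_pos: [589.3, -291.9, 3.5]
tool_rot: [0.902, -0.432, -0.0, 0.0]
contact_force: [-1.0, 1.0, 2.1]
grip_width: 26.0
time_s: 5.45
tcp_pos: [590.8, -293.1, 36.4]
tool_rot: [0.902, -0.432, 0.002, 0.0]
contact_force: [-0.3, -0.9, -0.9]
grip_width: 25.8
```

```bash
python3 -m pendant '[[[0,0,-0.25],[0,0,0]],[[0,-0.1,-0.5],[0,0,0]],[[-0.1,-0.3,-0.8],[0,0,-0.03]],[[-0.2,-0.5,-0.8],[0,0,-0.06]],[[-0.2,-0.5,-0.8],[0,0,-0.06]]]'; python3 - <<'E'
from h import *; from cell import sensors,vision
c=vision.capture("scene"); cv2.imwrite("pics/s2.png",c["image"])
go(sensors.sense(),(541.5,134.5,140),-5.8)
E
```

```text
time_s: 5.95
tcp_pos: [634.5, -215.3, 158.2]
tool_rot: [0.928, -0.372, 0.004, -0.003]
contact_force: [1.7, 0.7, -1.0]
grip_width: 25.9
t6.00 tcp [ 632.1 -218.4  157.1] xang -43.91 F [-0.5 -0.7 -1. ] grip 25.8
 shift [-2.067  -1.2756  0.1102] clipped [-1.    -0.617  0.053]  turn [-0.0012 -0.0027 -0.3326] dist 364.7
```

View pics/s2.png

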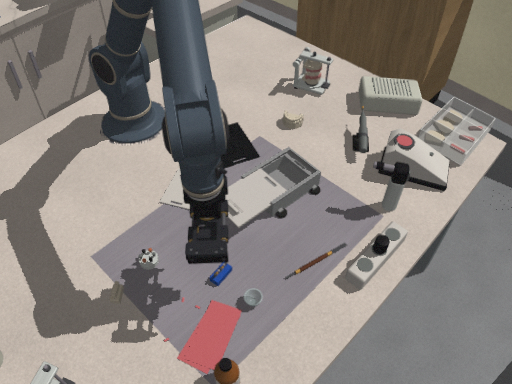

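The block is gone from its spot, so it is in the gripper, and everything else is where it was. On to the bay.

```bash
python3 -m pendant '[[[-0.3,-0.18,0],[0,0,-0.06]],[[-0.6,-0.37,0],[0,0,-0.12]],[[-0.9,-0.55,0],[0,0,-0.18]],[[-1,-0.62,0],[0,0,-0.2]]]'; python3 - <<'E'
from h import *; from cell import sensors,vision
go(sensors.sense(),(541.5,134.5,150),-5.8)
E
```

```text
time_s: 6.4
tcp_pos: [586.5, -44.0, 156.0]
tool_rot: [0.984, -0.18, 0.001, -0.001]
contact_force: [0.2, 0.1, -1.0]
grip_width: 25.8
t6.40 tcp [586.5 -44.  156. ] xang -20.70 F [ 0.2  0.1 -1. ] grip 25.8
 shift [-0.7014 -1.0068  0.0415] clipped [-0.697 -1.     0.041]  turn [-0.0013 -0.0014 -0.13  ] dist 184.2
```

```bash
python3 -m pendant '[[[-0.2,-0.3,0],[0,0,-0.06]],[[-0.4,-0.6,0],[0,0,-0.13]],[[-0.6,-0.85,0.03],[-0.001,-0.001,-0.13]],[[-0.7,-1,0.04],[-0.001,-0.001,-0.13]],[[-0.7,-1,0.04],[-0.001,-0.001,-0.13]],[[-0.7,-1,0.04],[-0.001,-0.001,-0.13]]]'; python3 - <<'E'
from h import *; from cell import sensors,vision
s=sensors.sense(); c=vision.capture("wrist"); cv2.imwrite("pics/w3.png",cv2.resize(c["image"],None,fx=1.56,fy=1.56,interpolation=cv2.INTER_CUBIC))
np.save("w3.npy",np.r_[s['tcp_pos'],s['tool_rot']])
go(s,(541.5,134.5,70),-5.8)
E
```

```text
time_s: 7.0
tcp_pos: [540.9, 133.0, 149.8]
tool_rot: [0.999, -0.05, 0.0, 0.0]
contact_force: [0.5, -0.8, -1.6]
grip_width: 26.1
t7.00 tcp [540.9 133.  149.8] xang -5.76 F [ 0.5 -0.8 -1.6] grip 26.1
 shift [ 0.0032 -0.0107  0.5321] clipped [ 0.003 -0.011  0.532]  turn [ 0.0004 -0.0001  0.0003] dist 79.8
```

View pics/w3.png

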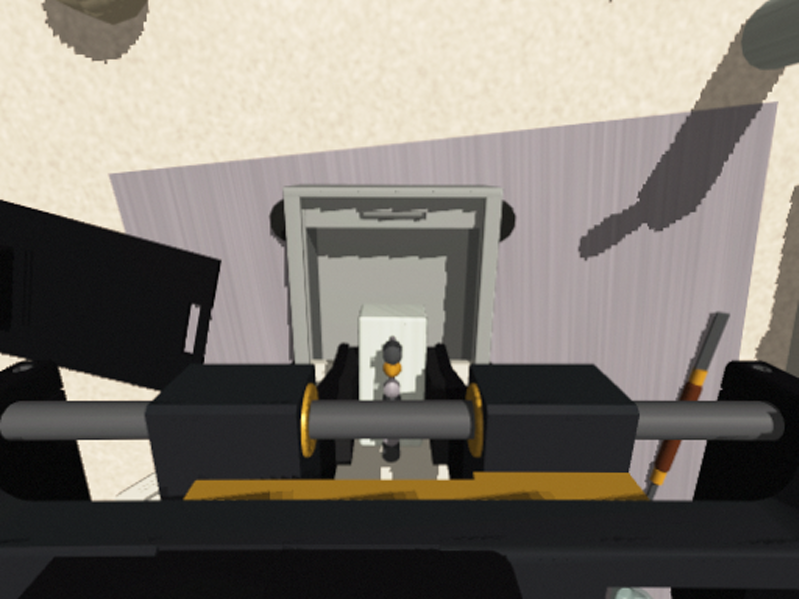

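Box and block are concentric: the wall spans columns 285–501 and the block is centred at 392. Checking the end wall again before I descend.

```bash
python3 - <<'E'
from h import *
from cell import vision,sensors
np.set_printoptions(suppress=True,precision=2)
c=vision.capture("wrist"); v=np.load("w3.npy"); st=dict(tcp_pos=v[:3],tool_rot=v[3:])
o=bp(c,np.array([(285,186),(501,186)])/1.56,55.5,st); x=np.array([.101,.995,0]); print(o,np.linalg.norm(o[0]-o[1]),o.mean(0)-91*x)
E
python3 -m pendant '[[[0,0,0.2],[0,0,0]],[[0.003,-0.01,0.4],[0,0,0]],[[0.003,-0.01,0.6],[0,0,0]],[[0.003,-0.01,0.8],[0,0,0]],[[0.003,-0.01,0.86],[0,0,0]],[[0.003,-0.01,0.86],[0,0,0]],[[0.003,-0.01,0.86],[0,0,0]]]'; python3 - <<'E'
from h import *; from cell import sensors,vision
go(sensors.sense(),(541.5,134.5,9),-5.8)
E
```

```text
[[485.72 210.04  55.5 ]
 [611.57 197.41  55.5 ]] 126.48269817524132 [539.46 113.18  55.5 ]
time_s: 7.8
tcp_pos: [543.6, 131.5, 22.3]
tool_rot: [0.999, -0.053, 0.002, 0.0]
contact_force: [0.2, -0.4, -1.9]
grip_width: 25.8
t7.80 tcp [543.6 131.5  22.3] xang -6.09 F [ 0.2 -0.4 -1.9] grip 25.8
 shift [-0.0166 -0.0182  0.0884] clipped [-0.017 -0.018  0.088]  turn [ 0.0002 -0.0015 -0.0025] dist 13.8
```

```bash
python3 -m pendant '[[[-0.01,-0.01,0.03],[0,-0.001,0]],[[-0.01,-0.01,0.06],[0,-0.001,0]],[[-0.01,-0.01,0.08],[0,-0.001,0]],[[-0.01,-0.01,0.088],[0,-0.001,0]],[[-0.01,-0.01,0.088],[0,-0.001,0]]]'; python3 - <<'E'
from h import *; from cell import sensors,vision
go(sensors.sense(),(541.5,134.5,8.5),-5.8)
E
```

```text
time_s: 8.3
tcp_pos: [542.2, 133.2, 8.9]
tool_rot: [0.999, -0.053, 0.0, 0.0]
contact_force: [0.6, 0.2, -1.0]
grip_width: 25.7
t8.30 tcp [542.2 133.2   8.9] xang -6.08 F [ 0.6  0.2 -1. ] grip 25.7
 shift [-0.0053 -0.0081  0.0028] clipped [-0.005 -0.008  0.003]  turn [ 0.0003 -0.0003 -0.0025] dist 1.5
```

```bash
python3 -m pendant '[[[0,0,0.004],[0,0,0]],[[0,0,0.007],[0,0,0]],[[0,0,0.007],[0,0,0]]]'; python3 -m pendant '[[[0,0,0],[0,0,0]]]'
```

```text
time_s: 8.6
tcp_pos: [542.3, 133.2, 8.5]
tool_rot: [0.999, -0.053, 0.0, 0.0]
contact_force: [-1.8, -0.6, 5.0]
grip_width: 26.0
time_s: 8.7
tcp_pos: [542.4, 133.3, 8.6]
tool_rot: [0.999, -0.053, 0.001, 0.0]
contact_force: [-0.4, 0.9, -1.1]
grip_width: 25.6
```

Floor contact felt at 5 N. Opening partway now.

```bash
python3 -m pendant '[[[0,0,0],[0,0,0]],[[0,0,0],[0,0,0]],[[0,0,0],[0,0,0]],[[0,0,0],[0,0,0]],[[0,0,0],[0,0,0]]]' 0.5; python3 -m pendant '[[[0,0,-0.1],[0,0,0]],[[0,0,-0.3],[0,0,0]],[[0,0,-0.6],[0,0,0]],[[0,0,-0.9],[0,0,0]],[[0,0,-0.95],[0,0,0]],[[0,0,-0.95],[0,0,0]]]'; python3 - <<'E'
from h import *; from cell import sensors,vision
s=sensors.sense(); c=vision.capture("wrist"); cv2.imwrite("pics/w4.png",cv2.resize(c["image"],None,fx=1.56,fy=1.56,interpolation=cv2.INTER_CUBIC))
np.save("w4.npy",np.r_[s['tcp_pos'],s['tool_rot']])
go(s,(520,-85,90),-5.8)
E
```

```text
time_s: 9.2
tcp_pos: [542.5, 133.2, 8.6]
tool_rot: [0.999, -0.053, 0.001, 0.0]
contact_force: [-0.2, -0.6, -0.7]
grip_width: 42.9
time_s: 9.8
tcp_pos: [543.5, 133.6, 153.7]
tool_rot: [0.999, -0.053, 0.003, -0.001]
contact_force: [-0.3, 0.4, -0.6]
grip_width: 43.6
t9.80 tcp [543.5 133.6 153.7] xang -6.09 F [-0.3  0.4 -0.6] grip 43.6
 shift [-0.0034  1.467   0.4206] clipped [-0.002  1.     0.287]  turn [-0.0013 -0.0027 -0.0025] dist 228.9
```

View pics/w4.png

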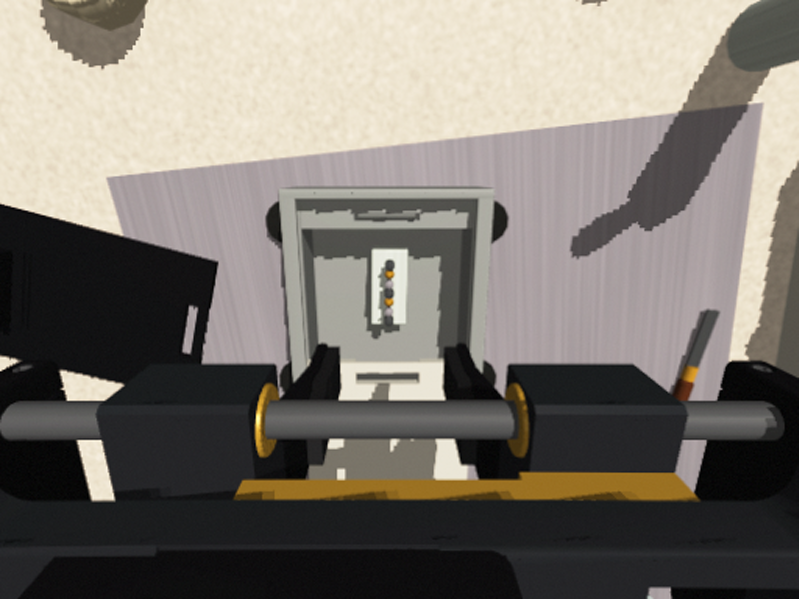

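The block stands upright in the bay: its top is at (389,287), with burs up and clear of the lid edge. Next I go behind the rib.

```bash
python3 -m pendant '[[[0,0.3,0],[0,0,0]],[[0,0.6,0],[-0.001,-0.002,0]],[[0,0.9,0],[-0.001,-0.003,-0.002]],[[0,1,0],[-0.001,-0.003,-0.002]]]' 0.2; python3 - <<'E'
from h import *; from cell import sensors,vision
s=sensors.sense()
go(s,(519,-90,130),-5.8)
E
```

```text
time_s: 10.25
tcp_pos: [523.9, -21.2, 150.1]
tool_rot: [0.999, -0.055, -0.004, 0.002]
contact_force: [0.6, -0.4, -0.1]
grip_width: 21.2
t10.25 tcp [523.9 -21.2 150.1] xang -6.26 F [ 0.6 -0.4 -0.1] grip 21.2
 shift [0.0186 0.4591 0.136 ] clipped [0.019 0.459 0.136]  turn [ 0.002   0.0038 -0.004 ] dist 71.9
```

```bash
python3 -m pendant '[[[0.01,0.3,0.08],[0.001,0.002,-0.002]],[[0.02,0.46,0.12],[0.002,0.004,-0.004]],[[0.02,0.46,0.13],[0.002,0.004,-0.004]],[[0.02,0.46,0.13],[0.002,0.004,-0.004]]]' 0.2; python3 - <<'E'
from h import *; from cell import sensors,vision
s=sensors.sense(); c=vision.capture("wrist"); cv2.imwrite("pics/w5.png",cv2.resize(c["image"],None,fx=1.56,fy=1.56,interpolation=cv2.INTER_CUBIC))
np.save("w5.npy",np.r_[s['tcp_pos'],s['tool_rot']])
go(s,(519.2,-90,54),-5.8)
E
```

```text
time_s: 10.65
tcp_pos: [518.1, -89.9, 129.4]
tool_rot: [0.999, -0.051, -0.001, -0.0]
contact_force: [0.6, 1.2, 0.0]
grip_width: 17.5
t10.65 tcp [518.1 -89.9 129.4] xang -5.86 F [0.6 1.2 0. ] grip 17.5
 shift [0.0088 0.     0.5027] clipped [0.009 0.    0.503]  turn [-0.      0.0015 -0.0005] dist 75.4
```

View pics/w5.png

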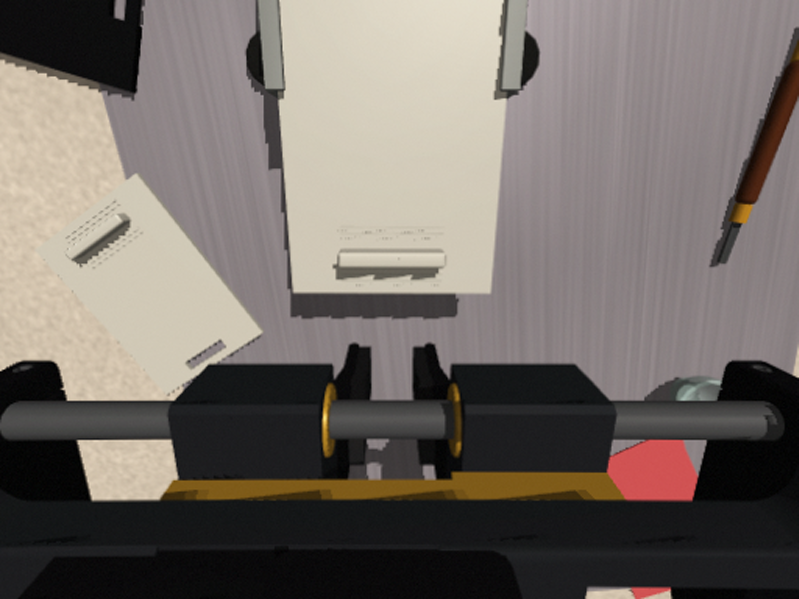

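```bash
python3 - <<'E'
from h import *
from cell import vision,sensors
np.set_printoptions(suppress=True,precision=2)
c=vision.capture("wrist"); v=np.load("w5.npy"); st=dict(tcp_pos=v[:3],tool_rot=v[3:])
o=bp(c,np.array([(337,252),(446,251),(446,266),(337,267)])/1.56,64,st)
l=bp(c,np.array([(291,293),(492,293)])/1.56,50,st)
x=np.array([.101,.995,0]);y=np.array([-.995,.101,0]); b=np.array([539.4,113,0])
print(o,np.linalg.norm(np.diff(o,axis=0),axis=1)); print("rib box", (o.mean(0)-b)@x,(o.mean(0)-b)@y, "rear edge",(l-b)@x,np.linalg.norm(l[0]-l[1]),"tcp",(v[:3]-b)@x,(v[:3]-b)@y)
E
```

```text
[[492.02 -49.51  64.  ]
 [551.03 -54.94  64.  ]
 [550.5  -63.25  64.  ]
 [490.87 -57.78  64.  ]] [59.25  8.32 59.88]
rib box -170.37080734301688 1.0971466739666151 rear edge [-193.75 -193.69] 119.37296233070765 tcp -204.02290935427231 0.6846887374569661
```

The rib is at box x = -170.4, which agrees with the slot measurement. I'll descend behind it.

```bash
python3 -m pendant '[[[0.003,0.01,0.2],[0,0,0]],[[0.003,0.01,0.4],[0,0.001,0]],[[0.003,0.01,0.49],[0,0.001,0]],[[0.003,0.01,0.5],[0,0.001,0]],[[0.003,0.01,0.5],[0,0.001,0]]]' ; python3 - <<'E'
from h import *; from cell import sensors,vision
s=sensors.sense()
x=np.array([.101,.995,0]);b=np.array([539.4,113,54])
go(s,b-186*x,-5.8)
E
```

```text
time_s: 11.25
tcp_pos: [519.9, -89.5, 55.5]
tool_rot: [0.999, -0.049, 0.001, -0.0]
contact_force: [0.0, -0.2, 0.2]
grip_width: 17.1
t11.25 tcp [519.9 -89.5  55.5] xang -5.62 F [ 0.  -0.2  0.2] grip 17.1
 shift [-0.0066 -0.1161  0.0102] clipped [-0.007 -0.116  0.01 ]  turn [-0.0003 -0.0006  0.0016] dist 17.5
```

```bash
python3 -m pendant '[[[-0.006,-0.04,0],[0,0,0.001]],[[-0.006,-0.07,0.005],[0,0,0.001]],[[-0.006,-0.09,0.005],[0,0,0.001]],[[-0.006,-0.11,0.005],[0,0,0.001]],[[-0.006,-0.14,0.005],[0,0,0.001]],[[-0.006,-0.16,0.005],[0,0,0.001]],[[-0.006,-0.2,0.005],[0,0,0.001]]]' ; python3 - <<'E'
from h import *; from cell import sensors,vision
s=sensors.sense()
x=np.array([.101,.995,0]);b=np.array([539.4,113,54])
print((s['tcp_pos']-b)@x)
go(s,b-86*x,-5.8)
c=vision.capture("wrist"); cv2.imwrite("pics/w6.png",cv2.resize(c["image"],None,fx=1.56,fy=1.56,interpolation=cv2.INTER_CUBIC))
E
```

```text
time_s: 11.95
tcp_pos: [522.4, -64.1, 55.7]
tool_rot: [0.999, -0.051, 0.002, 0.002]
contact_force: [-1.4, -11.5, 5.2]
grip_width: 17.8
-177.92013879876936
t11.95 tcp [522.4 -64.1  55.7] xang -5.90 F [ -1.4 -11.5   5.2] grip 17.8
 shift [-0.0076 -0.6126  0.0087] clipped [-0.008 -0.613  0.009]  turn [ 0.0023 -0.0021 -0.0009] dist 91.9
```

View pics/w6.png

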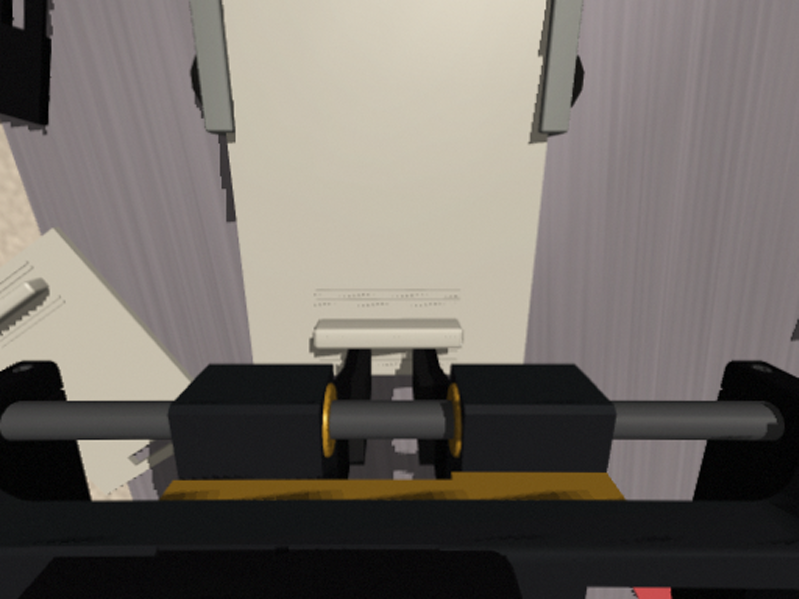

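```bash
python3 -m pendant '[[[0,0,0],[0,0,0]],[[0,0,0],[0,0,0]]]' ; python3 -m pendant '[[[0,-0.02,0],[0,0,0]],[[0,-0.04,0],[0,0,0]],[[0,-0.06,0],[0,0,0]],[[0,-0.08,0],[0,0,0]]]'; python3 -m pendant '[[[0,-0.02,0],[0,0,0]],[[0,-0.04,0],[0,0,0]],[[0,-0.06,0],[0,0,0]],[[0,-0.08,0],[0,0,0]]]'
```

```text
time_s: 12.2
tcp_pos: [522.7, -63.4, 56.0]
tool_rot: [0.999, -0.051, 0.002, 0.002]
contact_force: [-1.1, -3.4, 1.6]
grip_width: 17.5
time_s: 12.6
tcp_pos: [524.2, -53.4, 56.3]
tool_rot: [0.999, -0.051, 0.003, 0.004]
contact_force: [-1.3, -7.7, 4.4]
grip_width: 17.5
time_s: 13.0
tcp_pos: [525.6, -43.0, 56.7]
tool_rot: [0.999, -0.052, 0.003, 0.005]
contact_force: [-0.8, -7.8, 6.0]
grip_width: 17.1
```

```bash
cat > st.py <<'E'
from h import *; from cell import sensors
s=sensors.sense()
x=np.array([.101,.995,0]);y=np.array([-.995,.101,0]);b=np.array([539.4,113,55])
d=s['tcp_pos']-b; print("boxx %.1f boxy %.1f"%(d@x,d@y))
go(s,b-90*x,-5.8)
E
python3 st.py
```

```text
boxx -156.6 boxy -2.0
t13.00 tcp [525.6 -43.   56.7] xang -5.94 F [-0.8 -7.8  6. ] grip 17.1
 shift [-0.0148 -0.444   0.0072] clipped [-0.015 -0.444  0.007]  turn [ 0.0045 -0.0034 -0.0012] dist 66.6
```

```bash
python3 -m pendant '[[[-0.004,-0.03,0.003],[0.002,-0.001,0]],[[-0.006,-0.06,0.005],[0.004,-0.003,-0.001]],[[-0.008,-0.09,0.007],[0.004,-0.003,-0.001]],[[-0.01,-0.12,0.007],[0.004,-0.003,-0.001]],[[-0.01,-0.15,0.007],[0.004,-0.003,-0.001]],[[-0.01,-0.18,0.007],[0.004,-0.003,-0.001]],[[-0.01,-0.21,0.007],[0.004,-0.003,-0.001]]]'; python3 st.py
```

```text
time_s: 13.7
tcp_pos: [527.3, -10.3, 55.2]
tool_rot: [0.999, -0.05, 0.0, 0.0]
contact_force: [-0.4, -1.7, 2.0]
grip_width: 17.7
boxx -123.9 boxy -0.4
t13.70 tcp [527.3 -10.3  55.2] xang -5.77 F [-0.4 -1.7  2. ] grip 17.7
 shift [-0.0026 -0.2259  0.0009] clipped [-0.003 -0.226  0.001]  turn [ 0.0001 -0.0001  0.0003] dist 33.9
```

```bash
python3 -m pendant '[[[0,-0.03,0],[0,0,0]],[[0,-0.05,0],[0,0,0]],[[0,-0.07,0],[0,0,0]],[[0,-0.09,0],[0,0,0]],[[0,-0.11,0],[0,0,0]],[[0,-0.13,0],[0,0,0]],[[0,-0.13,0],[0,0,0]]]'; python3 st.py; python3 - <<'E'
from h import *; from cell import sensors,vision
s=sensors.sense(); c=vision.capture("wrist"); cv2.imwrite("pics/w7.png",cv2.resize(c["image"],None,fx=1.56,fy=1.56,interpolation=cv2.INTER_CUBIC))
np.save("w7.npy",np.r_[s['tcp_pos'],s['tool_rot']])
E
```

```text
time_s: 14.4
tcp_pos: [529.2, 10.0, 55.0]
tool_rot: [0.999, -0.05, -0.0, -0.0]
contact_force: [0.2, -0.8, -0.3]
grip_width: 17.3
boxx -103.5 boxy -0.2
t14.40 tcp [529.2  10.   55. ] xang -5.72 F [ 0.2 -0.8 -0.3] grip 17.3
 shift [-0.0015 -0.0898 -0.    ] clipped [-0.001 -0.09  -0.   ]  turn [-0.0001  0.0001  0.0007] dist 13.5
```

View pics/w7.png

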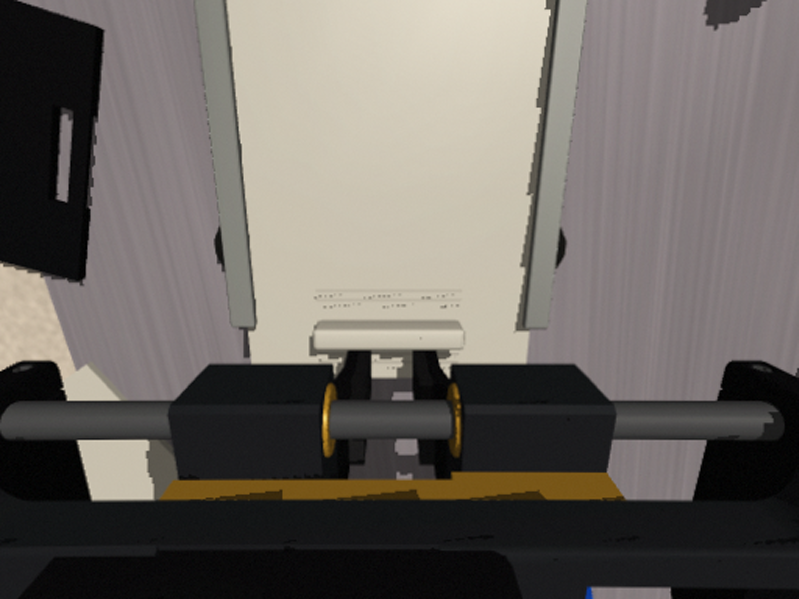

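The lid is running straight in its channels. The rib top lies at rows 326–349, columns 314–463. Computing how far it still has to go.

```bash
python3 - <<'E'
from h import *
from cell import vision
np.set_printoptions(suppress=True,precision=2)
c=vision.capture("wrist"); v=np.load("w7.npy"); st=dict(tcp_pos=v[:3],tool_rot=v[3:])
o=bp(c,np.array([(315,327),(463,327),(463,349),(315,349)])/1.56,64,st)
w=bp(c,np.array([(232,328),(547,328)])/1.56,55.5,st)
x=np.array([.101,.995,0]); b=np.array([539.4,113,0])
print((o-b)@x,np.linalg.norm(np.diff(o,axis=0),axis=1),"walls rear",(w-b)@x, "lid x",(o.mean(0)-b)@x+62,"tcp",(v[:3]-b)@x)
E
```

```text
[-81.42 -81.3  -90.49 -90.61] [57.05  9.2  57.97] walls rear [-85.12 -84.85] lid x -23.95422449463237 tcp -103.4911921902392
```

```bash
python3 -m pendant '[[[0,-0.02,0],[0,0,0]],[[0,-0.035,0],[0,0,0]],[[0,-0.05,0],[0,0,0]],[[0,-0.065,0],[0,0,0]],[[0,-0.075,0],[0,0,0]],[[0,-0.075,0],[0,0,0]]]'; python3 st.py
```

```text
time_s: 15.1
tcp_pos: [530.5, 21.1, 55.1]
tool_rot: [0.999, -0.05, 0.0, -0.0]
contact_force: [-0.3, -1.0, 0.7]
grip_width: 17.3
boxx -92.3 boxy -0.4
t15.10 tcp [530.5  21.1  55.1] xang -5.73 F [-0.3 -1.   0.7] grip 17.3
 shift [-0.0028 -0.0154  0.0009] clipped [-0.003 -0.015  0.001]  turn [-0.0002 -0.0001  0.0006] dist 2.3
```

```bash
python3 -m pendant '[[[0,-0.007,0],[0,0,0]],[[0,-0.014,0],[0,0,0]],[[0,-0.02,0],[0,0,0]]]'; python3 st.py
```

```text
time_s: 15.4
tcp_pos: [530.8, 24.1, 55.1]
tool_rot: [0.999, -0.05, 0.0, -0.0]
contact_force: [0.4, -0.7, 0.4]
grip_width: 17.6
boxx -89.3 boxy -0.4
t15.40 tcp [530.8  24.1  55.1] xang -5.73 F [ 0.4 -0.7  0.4] grip 17.6
 shift [-0.0027  0.0045  0.001 ] clipped [-0.003  0.005  0.001]  turn [-0.0001 -0.0001  0.0006] dist 0.8
```

```bash
python3 -m pendant '[[[0,-0.005,0],[0,0,0]],[[0,-0.01,0],[0,0,0]]]'
```

```text
time_s: 15.6
tcp_pos: [530.9, 25.2, 55.2]
tool_rot: [0.999, -0.05, 0.0, 0.0]
contact_force: [-0.6, -2.1, 1.2]
grip_width: 17.5
```

```bash
python3 -m pendant '[[[0,-0.005,0],[0,0,0]],[[0,-0.01,0],[0,0,0]]]'
```

```text
time_s: 15.8
tcp_pos: [531.0, 26.3, 55.1]
tool_rot: [0.999, -0.05, 0.0, 0.0]
contact_force: [-0.7, -3.1, 1.1]
grip_width: 17.4
```

```bash
python3 -m pendant '[[[0,-0.005,0],[0,0,0]],[[0,-0.01,0],[0,0,0]]]'
```

```text
time_s: 16.0
tcp_pos: [531.2, 27.6, 55.2]
tool_rot: [0.999, -0.05, 0.0, 0.0]
contact_force: [-1.0, -4.0, 1.3]
grip_width: 17.3
```

```bash
python3 -m pendant '[[[0,-0.005,0],[0,0,0]],[[0,-0.01,0],[0,0,0]]]'
```

```text
time_s: 16.2
tcp_pos: [531.3, 28.2, 55.3]
tool_rot: [0.999, -0.051, 0.0, 0.001]
contact_force: [-1.5, -5.7, 1.9]
grip_width: 17.4
```

```bash
python3 -m pendant '[[[0,-0.005,0],[0,0,0]],[[0,-0.01,0],[0,0,0]]]'; python3 st.py
```

```text
time_s: 16.4
tcp_pos: [531.2, 28.3, 55.2]
tool_rot: [0.999, -0.051, 0.0, 0.002]
contact_force: [-1.0, -7.5, 1.0]
grip_width: 17.7
boxx -85.1 boxy -0.4
t16.40 tcp [531.2  28.3  55.2] xang -5.84 F [-1.  -7.5  1. ] grip 17.7
 shift [-0.0028  0.0327  0.0017] clipped [-0.003  0.033  0.002]  turn [ 0.0019 -0.0002 -0.0003] dist 4.9
```

```bash
python3 -m pendant '[[[0,-0.01,0],[0,0,0]],[[0,-0.014,0],[0,0,0]],[[0,-0.017,0],[0,0,0]]]'
```

```text
time_s: 16.7
tcp_pos: [531.3, 28.3, 55.3]
tool_rot: [0.999, -0.052, 0.0, 0.003]
contact_force: [-0.4, -9.6, 2.9]
grip_width: 17.2
```

```bash
python3 -m pendant '[[[0,-0.014,0],[0,0,0]],[[0,-0.018,0],[0,0,0]],[[0,-0.02,0],[0,0,0]]]';python3 st.py
```

```text
time_s: 17.0
tcp_pos: [531.3, 28.4, 55.3]
tool_rot: [0.999, -0.052, -0.0, 0.005]
contact_force: [-0.6, -8.9, 1.8]
grip_width: 17.6
boxx -85.0 boxy -0.4
t17.00 tcp [531.3  28.4  55.3] xang -5.99 F [-0.6 -8.9  1.8] grip 17.6
 shift [-0.0028  0.0334  0.0024] clipped [-0.003  0.033  0.002]  turn [ 0.005  -0.0002 -0.0017] dist 5.0
```

```bash
python3 -m pendant '[[[0,-0.018,0],[0.003,0,-0.001]],[[0,-0.022,0],[0.005,0,-0.002]],[[0,-0.025,0],[0.005,0,-0.002]]]';python3 st.py
```

```text
time_s: 17.3
tcp_pos: [531.3, 28.5, 55.3]
tool_rot: [0.999, -0.051, 0.0, 0.002]
contact_force: [-2.2, -11.2, 1.5]
grip_width: 17.4
boxx -84.9 boxy -0.4
t17.30 tcp [531.3  28.5  55.3] xang -5.89 F [ -2.2 -11.2   1.5] grip 17.4
 shift [-0.0029  0.0341  0.0019] clipped [-0.003  0.034  0.002]  turn [ 0.002  -0.0002 -0.0007] dist 5.1
```

```bash
python3 -m pendant '[[[0,-0.022,0],[0.002,0,0]],[[0,-0.027,0],[0.003,0,-0.001]],[[0,-0.031,0],[0.003,0,-0.001]]]';python3 st.py
```

```text
time_s: 17.6
tcp_pos: [531.3, 28.6, 55.2]
tool_rot: [0.999, -0.052, 0.0, 0.002]
contact_force: [-2.6, -12.4, 2.4]
grip_width: 17.2
boxx -84.8 boxy -0.4
t17.60 tcp [531.3  28.6  55.2] xang -5.91 F [ -2.6 -12.4   2.4] grip 17.2
 shift [-0.0028  0.0349  0.0017] clipped [-0.003  0.035  0.002]  turn [ 0.0015 -0.0003 -0.001 ] dist 5.3
```

```bash
python3 -m pendant '[[[0,-0.03,0],[0.002,0,0]],[[0,-0.033,0],[0.003,0,-0.001]],[[0,-0.036,0],[0.003,0,-0.001]]]'
```

```text
time_s: 17.9
tcp_pos: [531.2, 28.7, 55.2]
tool_rot: [0.999, -0.052, 0.0, 0.001]
contact_force: [-1.6, -14.8, 2.9]
grip_width: 17.7
```

```bash
python3 -m pendant '[[[0,-0.034,0],[0.003,0,0]],[[0,-0.037,0],[0.003,0,-0.001]],[[0,-0.04,0],[0.003,0,-0.001]]]'; python3 st.py
```

```text
time_s: 18.2
tcp_pos: [531.3, 28.9, 55.2]
tool_rot: [0.999, -0.053, 0.0, 0.002]
contact_force: [-1.7, -15.6, 3.2]
grip_width: 17.3
boxx -84.5 boxy -0.4
t18.20 tcp [531.3  28.9  55.2] xang -6.03 F [ -1.7 -15.6   3.2] grip 17.3
 shift [-0.0027  0.0366  0.0018] clipped [-0.003  0.037  0.002]  turn [ 0.0017 -0.0003 -0.002 ] dist 5.5
```

```bash
python3 -m pendant '[[[0,-0.039,0],[0.003,0,-0.001]],[[0,-0.042,0],[0.003,0,-0.002]],[[0,-0.045,0],[0.003,0,-0.002]]]'; python3 st.py
```

```text
time_s: 18.5
tcp_pos: [531.4, 29.3, 55.3]
tool_rot: [0.999, -0.052, 0.0, 0.002]
contact_force: [-2.7, -16.3, 4.0]
grip_width: 17.4
boxx -84.1 boxy -0.4
t18.50 tcp [531.4  29.3  55.3] xang -6.01 F [ -2.7 -16.3   4. ] grip 17.4
 shift [-0.0028  0.0397  0.0019] clipped [-0.003  0.04   0.002]  turn [ 0.0022 -0.0003 -0.0018] dist 6.0
```

```bash
python3 -m pendant '[[[0,-0.042,0],[0.003,0,-0.001]],[[0,-0.045,0],[0.003,0,-0.002]],[[0,-0.047,0],[0.003,0,-0.002]]]'; python3 st.py
```

```text
time_s: 18.8
tcp_pos: [531.4, 29.7, 55.3]
tool_rot: [0.999, -0.052, 0.0, 0.003]
contact_force: [-1.7, -16.8, 4.3]
grip_width: 17.9
boxx -83.7 boxy -0.4
t18.80 tcp [531.4  29.7  55.3] xang -5.99 F [ -1.7 -16.8   4.3] grip 17.9
 shift [-0.0028  0.0424  0.002 ] clipped [-0.003  0.042  0.002]  turn [ 0.0028 -0.0003 -0.0017] dist 6.4
```

```bash
python3 -m pendant '[[[0,-0.044,0],[0.003,0,-0.001]],[[0,-0.047,0],[0.003,0,-0.002]],[[0,-0.049,0],[0.003,0,-0.002]]]'
```

```text
time_s: 19.1
tcp_pos: [531.5, 30.0, 55.3]
tool_rot: [0.999, -0.052, 0.0, 0.004]
contact_force: [-3.1, -17.7, 4.0]
grip_width: 17.9
```

```bash
python3 -m pendant '[[[0,-0.046,0],[0.003,0,-0.001]],[[0,-0.049,0],[0.003,0,-0.002]]]'; python3 st.py
```

```text
time_s: 19.3
tcp_pos: [531.5, 30.2, 55.3]
tool_rot: [0.999, -0.052, 0.0, 0.005]
contact_force: [-2.2, -17.2, 2.9]
grip_width: 17.4
boxx -83.2 boxy -0.5
t19.30 tcp [531.5  30.2  55.3] xang -5.99 F [ -2.2 -17.2   2.9] grip 17.4
 shift [-0.0034  0.0457  0.0026] clipped [-0.003  0.046  0.003]  turn [ 0.0047 -0.0003 -0.0017] dist 6.9
```

```bash
python3 -m pendant '[[[0,-0.046,0],[0.006,0,-0.001]],[[0,-0.049,0],[0.006,0,-0.002]],[[0,-0.051,0],[0.006,0,-0.002]]]'; python3 st.py
```

```text
time_s: 19.6
tcp_pos: [531.6, 30.4, 55.3]
tool_rot: [0.999, -0.052, 0.0, 0.003]
contact_force: [-3.0, -17.2, 3.4]
grip_width: 17.3
boxx -82.9 boxy -0.5
t19.60 tcp [531.6  30.4  55.3] xang -6.00 F [ -3.  -17.2   3.4] grip 17.3
 shift [-0.0034  0.0472  0.0021] clipped [-0.003  0.047  0.002]  turn [ 0.0027 -0.0003 -0.0018] dist 7.1
```

```bash
python3 -m pendant '[[[0,-0.048,0],[0.006,0,-0.001]],[[0,-0.05,0],[0.006,0,-0.002]],[[0,-0.052,0],[0.006,0,-0.002]]]'; python3 st.py
```

```text
time_s: 19.9
tcp_pos: [531.6, 30.8, 55.2]
tool_rot: [0.999, -0.052, 0.0, 0.001]
contact_force: [-1.5, -18.8, 4.4]
grip_width: 17.5
boxx -82.6 boxy -0.5
t19.90 tcp [531.6  30.8  55.2] xang -6.01 F [ -1.5 -18.8   4.4] grip 17.5
 shift [-0.0033  0.0494  0.0017] clipped [-0.003  0.049  0.002]  turn [ 0.0009 -0.0003 -0.0018] dist 7.4
```

```bash
python3 -m pendant '[[[0,-0.05,0],[0.004,0,-0.001]],[[0,-0.052,0],[0.004,0,-0.001]]]'; python3 st.py
```

```text
time_s: 20.1
tcp_pos: [531.5, 30.8, 55.2]
tool_rot: [0.999, -0.054, 0.0, 0.001]
contact_force: [-2.8, -19.0, 3.9]
grip_width: 17.0
boxx -82.6 boxy -0.5
t20.10 tcp [531.5  30.8  55.2] xang -6.14 F [ -2.8 -19.    3.9] grip 17.0
 shift [-0.0029  0.0493  0.0016] clipped [-0.003  0.049  0.002]  turn [ 0.0012 -0.0003 -0.003 ] dist 7.4
```

```bash
python3 -m pendant '[[[0,-0.05,0],[0.004,0,-0.001]],[[0,-0.053,0],[0.004,0,-0.001]]]'; python3 st.py
```

```text
time_s: 20.3
tcp_pos: [531.5, 30.8, 55.2]
tool_rot: [0.999, -0.055, 0.0, 0.002]
contact_force: [-2.7, -18.8, 4.2]
grip_width: 17.3
boxx -82.6 boxy -0.5
t20.30 tcp [531.5  30.8  55.2] xang -6.27 F [ -2.7 -18.8   4.2] grip 17.3
 shift [-0.0027  0.0497  0.0017] clipped [-0.003  0.05   0.002]  turn [ 0.0016 -0.0003 -0.0041] dist 7.5
```

```bash
python3 -m pendant '[[[0,-0.052,0],[0.004,0,-0.003]],[[0,-0.055,0],[0.005,0,-0.005]],[[0,-0.057,0],[0.005,0,-0.005]]]'; python3 st.py
```

```text
time_s: 20.6
tcp_pos: [531.6, 31.1, 55.2]
tool_rot: [0.999, -0.052, 0.0, 0.001]
contact_force: [-2.7, -18.8, 4.3]
grip_width: 17.3
boxx -82.3 boxy -0.5
t20.60 tcp [531.6  31.1  55.2] xang -5.97 F [ -2.7 -18.8   4.3] grip 17.3
 shift [-0.0034  0.0515  0.0016] clipped [-0.003  0.051  0.002]  turn [ 0.0011 -0.0003 -0.0015] dist 7.7
```

Before pushing harder, I'll check how far the lid has really gone.

```bash
python3 - <<'E'
from h import *; from cell import sensors,vision
s=sensors.sense(); c=vision.capture("wrist"); cv2.imwrite("pics/w8.png",cv2.resize(c["image"][180:245,120:380],None,fx=3,fy=3,interpolation=cv2.INTER_CUBIC))
np.save("w8.npy",np.r_[s['tcp_pos'],s['tool_rot']])
c=vision.capture("top"); cv2.imwrite("pics/t8.png",cv2.resize(c["image"][160:250,150:290],None,fx=5.5,fy=5.5,interpolation=cv2.INTER_CUBIC))
c=vision.capture("scene"); cv2.imwrite("pics/s8.png",cv2.resize(c["image"][120:240,190:340],None,fx=5,fy=5,interpolation=cv2.INTER_CUBIC))
E
```

```text
(no output)
```

View pics/w8.png

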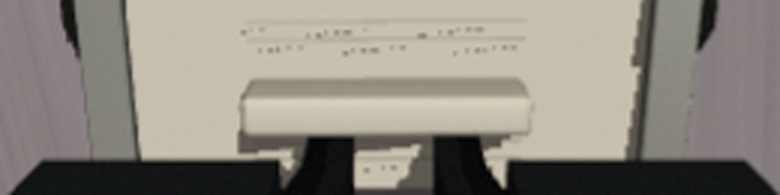

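View pics/t8.png

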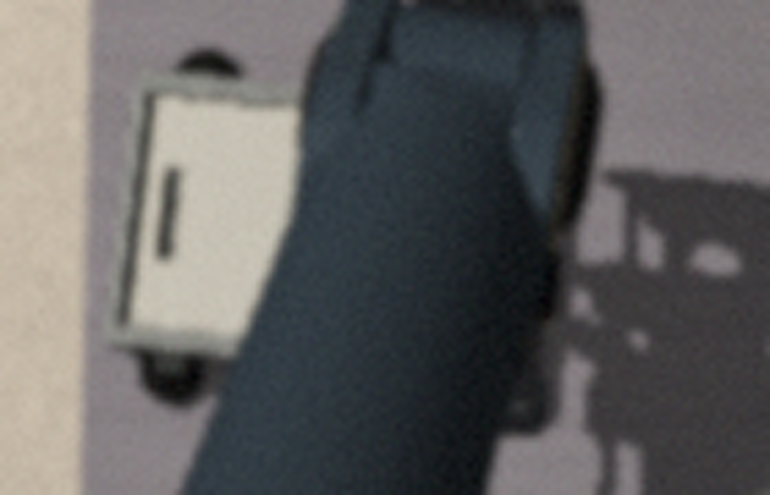

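View pics/s8.png

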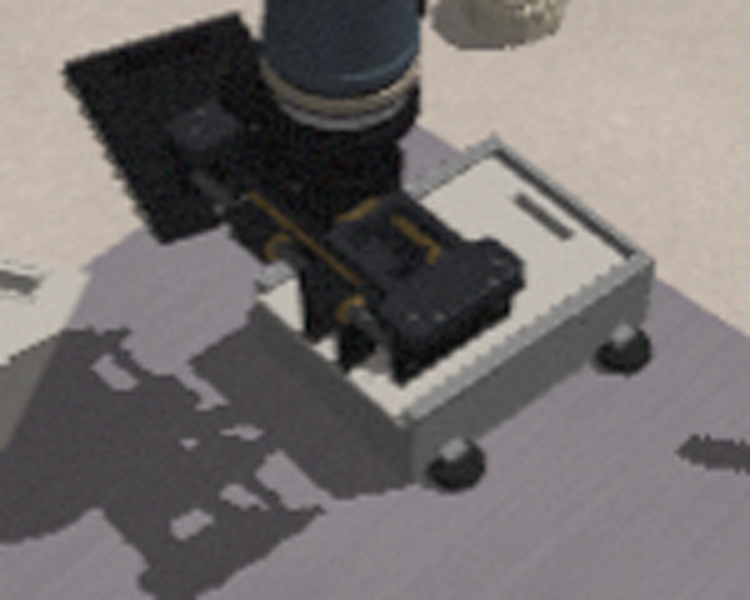

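The lid is nearly shut, with its front edge close to the end wall. There has been no drop in force yet, so the ridge is still under the lip. I'll keep pushing gently.

```bash
python3 -m pendant '[[[0,-0.053,0],[0.004,0,-0.003]],[[0,-0.056,0],[0.004,0,-0.004]],[[0,-0.058,0],[0.004,0,-0.004]]]'; python3 st.py
```

```text
time_s: 21.05
tcp_pos: [531.7, 31.4, 55.3]
tool_rot: [0.999, -0.051, 0.0, 0.002]
contact_force: [-2.2, -20.6, 3.4]
grip_width: 17.1
boxx -81.9 boxy -0.6
t21.05 tcp [531.7  31.4  55.3] xang -5.80 F [ -2.2 -20.6   3.4] grip 17.1
 shift [-0.0041  0.054   0.0019] clipped [-0.004  0.054  0.002]  turn [ 0.0016 -0.0004 -0.    ] dist 8.1
```

```bash
python3 -m pendant '[[[0,-0.055,0],[0.004,0,-0.001]],[[0,-0.057,0],[0.004,0,-0.002]],[[0,-0.059,0],[0.004,0,-0.002]]]'; python3 st.py
```

```text
time_s: 21.35
tcp_pos: [531.8, 31.5, 55.3]
tool_rot: [0.999, -0.051, 0.0, 0.003]
contact_force: [-2.3, -20.5, 3.7]
grip_width: 17.6
boxx -81.9 boxy -0.6
t21.35 tcp [531.8  31.5  55.3] xang -5.87 F [ -2.3 -20.5   3.7] grip 17.6
 shift [-0.0041  0.0541  0.0021] clipped [-0.004  0.054  0.002]  turn [ 0.0025 -0.0004 -0.0006] dist 8.1
```

```bash
python3 -m pendant '[[[0,-0.057,0],[0.005,0,-0.001]],[[0,-0.06,0],[0.006,0,-0.002]],[[0,-0.062,0],[0.006,0,-0.002]]]'; python3 st.py
```

```text
time_s: 21.65
tcp_pos: [531.8, 31.6, 55.3]
tool_rot: [0.999, -0.052, 0.0, 0.001]
contact_force: [-3.1, -21.3, 4.4]
grip_width: 17.3
boxx -81.7 boxy -0.6
t21.65 tcp [531.8  31.6  55.3] xang -5.95 F [ -3.1 -21.3   4.4] grip 17.3
 shift [-0.004   0.0553  0.0018] clipped [-0.004  0.055  0.002]  turn [ 0.0014 -0.0003 -0.0013] dist 8.3
```

```bash
python3 -m pendant '[[[0,-0.06,0],[0.005,0,-0.003]],[[0,-0.062,0],[0.005,0,-0.003]],[[0,-0.063,0],[0.005,0,-0.003]]]'; python3 st.py
```

```text
time_s: 21.95
tcp_pos: [531.8, 31.6, 55.3]
tool_rot: [0.999, -0.052, 0.0, 0.002]
contact_force: [-2.6, -21.5, 3.7]
grip_width: 17.6
boxx -81.7 boxy -0.7
t21.95 tcp [531.8  31.6  55.3] xang -5.92 F [ -2.6 -21.5   3.7] grip 17.6
 shift [-0.0043  0.0552  0.0019] clipped [-0.004  0.055  0.002]  turn [ 0.0016 -0.0003 -0.001 ] dist 8.3
```

```bash
python3 - <<'E'
from h import *
from cell import vision
np.set_printoptions(suppress=True,precision=2)
c=vision.capture("wrist"); v=np.load("w8.npy"); st=dict(tcp_pos=v[:3],tool_rot=v[3:])
o=bp(c,np.array([(243,97),(530,97),(528,134),(243,134)])/3+[120,180],64,st)
x=np.array([.101,.995,0]); b=np.array([539.4,113,0])
print((o-b)@x,np.linalg.norm(np.diff(o,axis=0),axis=1),"lid x",(o.mean(0)-b)@x+62,(v[:3]-b)@x)
t=vision.capture("top")
g=t["image"].astype(float).mean(2)
# expected pixel positions for lid x=0,-2,-4 along centre line
for lx in (0,-2,-4): print(lx, proj(t,[b+(lx+68.5)*x+[0,0,50], b+(lx+77.5)*x+[0,0,50], b+(85+lx)*x+[0,0,50], b+85*x+[0,0,55.5], b+91*x+[0,0,55.5]]).round(1).tolist())
E
```

```text
[-61.88 -62.03 -70.12 -69.96] [57.78  8.09 58.19] lid x -3.998699625639759 -82.29606844418682
0 [[180.2, 197.8], [176.7, 197.4], [173.8, 197.1], [173.4, 196.9], [171.1, 196.6]]
-2 [[180.9, 197.8], [177.5, 197.5], [174.6, 197.2], [173.4, 196.9], [171.1, 196.6]]
-4 [[181.7, 197.9], [178.2, 197.6], [175.4, 197.3], [173.4, 196.9], [171.1, 196.6]]
```

```bash
python3 -m pendant '[[[0,-0.06,-0.004],[0.005,0,-0.002]],[[0,-0.063,-0.008],[0.005,0,-0.003]],[[0,-0.065,-0.01],[0.005,0,-0.003]]]'; python3 st.py
```

```text
time_s: 22.35
tcp_pos: [531.7, 35.5, 56.3]
tool_rot: [0.999, -0.051, -0.0, -0.0]
contact_force: [-1.9, -14.6, -0.4]
grip_width: 17.3
boxx -77.8 boxy -0.1
t22.35 tcp [531.7  35.5  56.3] xang -5.80 F [ -1.9 -14.6  -0.4] grip 17.3
 shift [-0.001   0.0811  0.0088] clipped [-0.001  0.081  0.009]  turn [-0.0001  0.0002  0.    ] dist 12.2
```

It snapped over: a 4 mm jump, and 14.6 N now on the end wall. I'll hold briefly, then back off.

```bash
python3 -m pendant '[[[0,-0.03,0],[0,0,0]],[[0,-0.03,0],[0,0,0]],[[0,-0.03,0],[0,0,0]]]'; python3 st.py; python3 -m pendant '[[[0,0.01,0],[0,0,0]],[[0,0.03,0],[0,0,0]],[[0,0.06,0],[0,0,0]],[[0,0.1,0],[0,0,0]]]';  python3 -m pendant '[[[0,0,-0.3],[0,0,0]],[[0,0.2,-0.6],[0,0,0]],[[0,0.3,-0.9],[0,0,0]],[[0,0.3,-1],[0,0,0]],[[0,0.3,-1],[0,0,0]]]'; python3 - <<'E'
from h import *; from cell import sensors,vision
s=sensors.sense(); c=vision.capture("wrist"); cv2.imwrite("pics/w9.png",cv2.resize(c["image"],None,fx=1.56,fy=1.56,interpolation=cv2.INTER_CUBIC))
np.save("w9.npy",np.r_[s['tcp_pos'],s['tool_rot']])
go(s,(539,60,230),-5.8)
E
```

```text
time_s: 22.65
tcp_pos: [531.6, 35.5, 56.1]
tool_rot: [0.999, -0.052, -0.0, 0.002]
contact_force: [-0.9, -11.4, 0.9]
grip_width: 17.1
boxx -77.9 boxy -0.1
t22.65 tcp [531.6  35.5  56.1] xang -5.96 F [ -0.9 -11.4   0.9] grip 17.1
 shift [-0.0003  0.0805  0.0075] clipped [-0.     0.08   0.008]  turn [ 0.0025  0.0002 -0.0014] dist 12.1
time_s: 23.05
tcp_pos: [530.1, 21.5, 56.1]
tool_rot: [0.999, -0.051, -0.0, 0.002]
contact_force: [0.1, 0.6, 0.7]
grip_width: 17.7
time_s: 23.55
tcp_pos: [527.5, -23.3, 209.4]
tool_rot: [0.999, -0.052, 0.003, 0.001]
contact_force: [0.2, 0.2, -0.4]
grip_width: 17.3
t23.55 tcp [527.5 -23.3 209.4] xang -5.93 F [ 0.2  0.2 -0.4] grip 17.3
 shift [ 0.0197 -0.56   -0.1382] clipped [ 0.02  -0.56  -0.138]  turn [ 0.0007 -0.003  -0.0011] dist 86.6
```

View pics/w9.png

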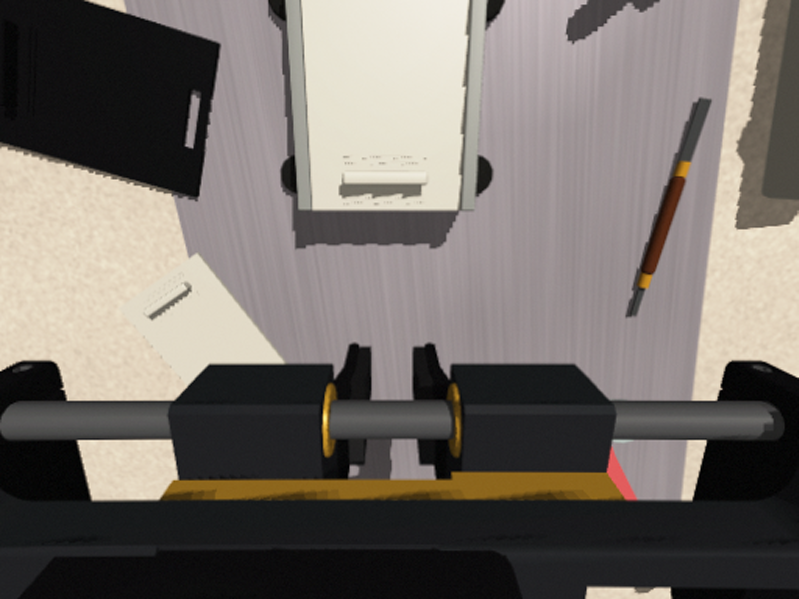

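The lid's rear edge (row 210) is flush with the wall ends. One look at the front to check the ridge in the slot.

```bash
python3 -m pendant '[[[0,-0.3,-0.05],[0,0,0]],[[0.01,-0.6,-0.1],[0,-0.003,0]],[[0.02,-0.9,-0.1],[0,-0.003,0]],[[0.02,-1,-0.1],[0,-0.003,0]],[[0.02,-1,-0.1],[0,-0.003,0]]]'; python3 - <<'E'
from h import *; from cell import sensors,vision
c=vision.capture("wrist"); cv2.imwrite("pics/w10.png",cv2.resize(c["image"][80:240,150:350],None,fx=3.7,fy=3.7,interpolation=cv2.INTER_CUBIC))
s=sensors.sense(); np.save("w10.npy",np.r_[s['tcp_pos'],s['tool_rot']])
c=vision.capture("scene"); cv2.imwrite("pics/s10.png",c["image"])
E
```

```text
time_s: 24.1
tcp_pos: [543.0, 130.0, 219.5]
tool_rot: [0.999, -0.048, -0.004, 0.002]
contact_force: [-0.9, -0.1, -0.1]
grip_width: 17.0
```

View pics/w10.png

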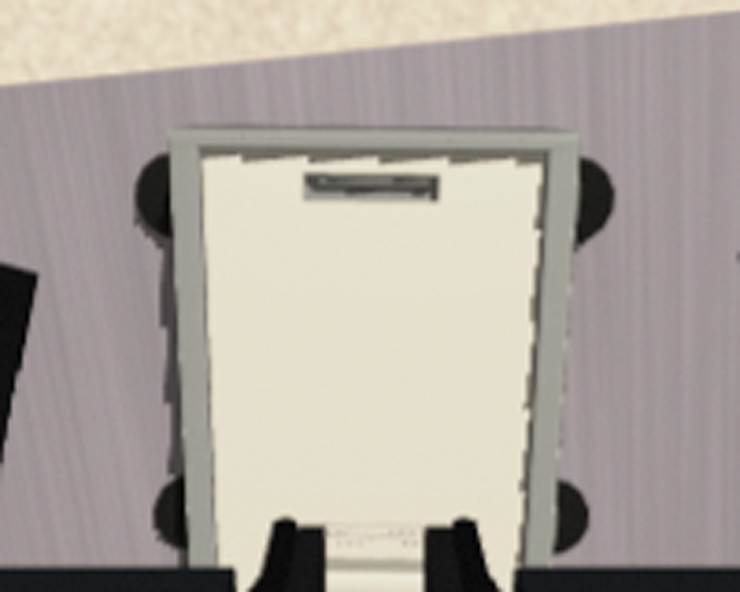

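View pics/s10.png

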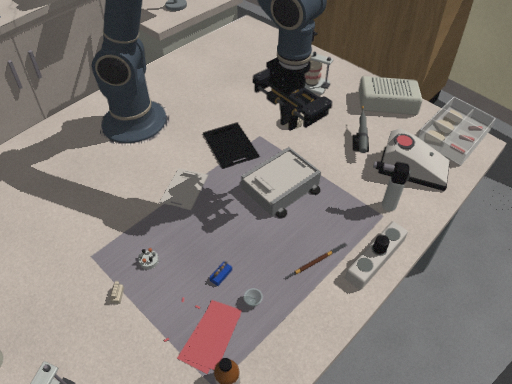

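The ridge stands up in the slot at (372,186), the front edge is against the end wall, and the other things are where they were. Handing in.

```bash
python3 -m pendant '[[[0,0,0],[0,0,0]],[[0,0,0],[0,0,0]],[[0,0,0],[0,0,0]]]'; python3 -c "
from cell import workorder; print(workorder.hand_in())"
```

```text
time_s: 24.5
tcp_pos: [543.5, 123.7, 220.4]
tool_rot: [0.999, -0.052, -0.003, 0.002]
contact_force: [0.1, -0.5, -0.3]
grip_width: 17.3
the job is handed in; nothing more can be done
None
```

The bur block is back in the box and the lid is shut. I handed the job in at 24.5 s, and `hand_in` reports no verdict.

- **Block:** I set it down on the box floor with its burs up, felt about 5 N at touchdown, and let go. In the picture before the lid closed it stood upright, clear of the lid. It cannot be seen now that the lid is shut.
- **Lid:** I pushed it by its rib. The force rose to about 21.5 N, then the lip sprang over and the lid jumped about 4 mm. The wrist then read 14.6 N and later 11.4 N, both under the 30 N limit. The instant of the jump was not sampled, so a brief peak between readings is not ruled out.
- **Last pictures:** the ridge is up in the slot, the front edge is at the end wall and the rear edge is flush with the wall ends. The other things look where they were. I judged the lid's final position by eye, not by a measurement to the millimetre. The arm is clear of everything.
- **Disagreements:** the blurry top camera put the box about 5 mm from where the wrist camera did. I used the wrist camera, whose measurements matched the given sizes. The lip also sprang over about 4 mm before home by tool travel, against the 2 mm stated; some of that may be the arm's own compliance.

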